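# Load the bonder's feeder rail from the die-box carousel

### The job

Get the die bonder's feeder rail ready: first flip its stop down across the rail, then bring the die boxes out of the covered carousel, turning it by its knob to bring each one to the opening, and lay them flat in the rail in the order of their compartments, counted clockwise (seen from above) from the carousel's solid blank sector, the first nearest the stop and empty compartments skipped. Push the row up so that the first box touches the stop and the boxes touch one another, and leave the carousel turned so that its blank sector closes the opening, and the loupe and the vial where they are.

Things in the scene. Friction and masses are not known exactly. Their poses are not given: they have to be found in the camera images.
- opening (a point): Middle of the pick opening of the fixed store, 95 mm from the tray's axis, at the height of the tray's top (24 mm above the bench). The store is a round white plinth (300 mm across) with a clear cover: a plate 56 to 59 mm above the bench and a clear wall at 143 to 146 mm radius, both cut away over an 80 degree sector whose middle is this point. Its own x axis points from the opening to the tray's axis, z up. Only a nest that stands here can be picked from above.
- knob (a point): The round black knurled knob, 46 mm across and 27 mm high (61 to 88 mm above the bench), on the tray's axis in the middle of the store, above the clear cover; this point is on the axis, 74.5 mm above the bench. It is one piece with the revolving tray, which turns either way without end, has no detents and stays where it is left (0.05 N m of friction). Its x axis points from the axis to the middle of the blank sector, z up.
- blank (a point): Middle of the tray's blank sector (a solid raised aluminium wedge of 82 degrees reaching up to the cover) at 95 mm from the tray's axis, at the height of the tray's top. It closes the opening when it stands at the opening's middle.
- nest_1 (a point): Centre of the floor of die-box nest 1 of the revolving tray, 95 mm from the tray's axis, on the tray's top (24 mm above the bench). The nests are counted clockwise seen from above from the blank sector: nest 1 is 72 degrees clockwise of it. Four 4 mm high lips round a 54 mm square; the two lips on the sides that face along the circle are open over the middle 30 mm. Ribs 10 mm high part the compartments and an 8 mm rim runs round the tray. May be empty.
- nest_2 (a point): Centre of the floor of die-box nest 2 of the revolving tray, 95 mm from the tray's axis, on the tray's top (24 mm above the bench). The nests are counted clockwise seen from above from the blank sector: nest 2 is 144 degrees clockwise of it. Four 4 mm high lips round a 54 mm square; the two lips on the sides that face along the circle are open over the middle 30 mm. Ribs 10 mm high part the compartments and an 8 mm rim runs round the tray. May be empty.
- nest_3 (a point): Centre of the floor of die-box nest 3 of the revolving tray, 95 mm from the tray's axis, on the tray's top (24 mm above the bench). The nests are counted clockwise seen from above from the blank sector: nest 3 is 216 degrees clockwise of it. Four 4 mm high lips round a 54 mm square; the two lips on the sides that face along the circle are open over the middle 30 mm. Ribs 10 mm high part the compartments and an 8 mm rim runs round the tray. May be empty.
- nest_4 (a point): Centre of the floor of die-box nest 4 of the revolving tray, 95 mm from the tray's axis, on the tray's top (24 mm above the bench). The nests are counted clockwise seen from above from the blank sector: nest 4 is 288 degrees clockwise of it. Four 4 mm high lips round a 54 mm square; the two lips on the sides that face along the circle are open over the middle 30 mm. Ribs 10 mm high part the compartments and an 8 mm rim runs round the tray. May be empty.
- box_1_c (a point): Centre (6.5 mm above its underside) of the clear flat die box that starts in nest 1, 51 x 51 x 13 mm, 40 g, z up, its flat sides along x and y; grasp it across two opposite sides. Absent in some starts.
- box_2_c (a point): Centre (6.5 mm above its underside) of the clear flat die box that starts in nest 2, 51 x 51 x 13 mm, 40 g, z up, its flat sides along x and y; grasp it across two opposite sides. Absent in some starts.
- box_3_c (a point): Centre (6.5 mm above its underside) of the clear flat die box that starts in nest 3, 51 x 51 x 13 mm, 40 g, z up, its flat sides along x and y; grasp it across two opposite sides. Absent in some starts.
- box_4_c (a point): Centre (6.5 mm above its underside) of the clear flat die box that starts in nest 4, 51 x 51 x 13 mm, 40 g, z up, its flat sides along x and y; grasp it across two opposite sides. Absent in some starts.
- rail_floor (a point): Point on the middle line of the floor of the feeder rail, 12 mm above the bench: a fixed grey plate 290 x 84 mm, its length along this point's x axis, which points to the stop; z up. Two steel guides, 6 mm wide and 4 mm high, stand along it with 56 mm between them (faces at y = -28 and +28 mm); the floor runs from x = -155 to +135 mm and is open at both ends.
- stop_face (a point): Where the face of the lowered stop meets the first box: 105 mm along x from the rail floor point, 6.5 mm above the floor. Same axes as the rail floor.
- stop_hinge (a point): On the hinge axis of the flip stop, beside the rail at x = 111 mm, y = +47 mm, 9 mm above the rail floor; the hinge axis runs along the rail's x. Same axes as the rail floor. The steel clevis round it reaches 17 mm above the rail floor, from x = 100 to 122 mm, y = 40 to 54 mm.
- stop_tip (a point): On the centre line of the stop, 75 mm from its hinge axis. The stop is a steel bar of 12 x 12 mm section that reaches 84 mm from the hinge; raised, it stands up from the hinge beside the rail; lowered, it lies level across the rail, its underside 3 mm and its top 15 mm above the rail floor. A drawer cabinet 0.2 m high stands 50 to 120 mm beyond this end of the rail: keep a wide gripper body clear of it.
- stop (a joint): Angle of the flip stop, rad: 0 = lowered, level across the rail (end of travel); pi/2 = upright; up to 1.85 = leaning outward, away from the rail. Friction holds it where it is left (0.045 N m); push its outer side over towards the rail and down.
- loupe_c (a point): Centre of a black loupe standing on the bench, 37 mm across, 35 mm high. Bystander.
- vial_c (a point): Half-way up a glass vial with a white cap standing on the bench, 25 mm across, 51 mm high. Bystander.

How it is judged:
By the outcome, as a careful person would: the job done as asked, in the order asked, and still so for the second after the job is handed in, with the robot touching nothing.
Of box_1, box_2, box_3, box_4 only 3 to 4 are there at a start; the rules pass over those that are not, and their reading is None.
At some moment in a run one of box_1, box_2, box_3, box_4 may be knocked a few centimetres aside while the robot is not near it.
Once in a run the grip may slacken for a moment while it holds something.
It also fails if it takes over 210 s, if anything falls off the work surface, if the arm or the gripper's body presses on something with over 40 N, if the wrist force passes 120 N, or if a joint passes its speed limit or range.

### The arm

A 6-joint arm with a two-finger parallel gripper is mounted at the origin on a cart in front of the work surface, level with it; the furniture and walls round the work are solid. World frame = base frame: x ahead of the robot, y to its left, z up, the work surface at z = 0. Lengths are in m, angles in degrees, forces in N, time in s.
With the tool pointing down it reaches from about 0.35 to 0.875 m from the base axis. Payload 4.2 kg.
Tool frame: the origin (TCP) lies between the finger pads; the fingertips stand 8 mm ahead of it and the grasp point (between the pads) lies 11 mm behind it; z points along the fingers, y is the line along which they close (so a half turn about z gives the same grasp; the last joint's range is limited). The gripper opens to 87 mm and grips with 3 to 60 N. Pads are 19 mm wide; open, the fingers measure 117 mm over their backs; the gripper's body (75 mm by 190 mm) begins 51 mm behind the grasp point.
Start: joints at [83.915, 22.042, 0.453, 0, -68.411, -14.817], TCP at [0.223, 0.584, 0.231] pointing down, gripper open.
Joint ranges: [-179.83, 179.83], [-69.29, 118.12], [-61.27, 80.66], [-181.25, 117.63], [-171.15, -9.14], [-177.46, 177.46]. Speed limits (degrees/s): [159.86, 159.86, 180, 180, 180, 180].

### API

Orientations are given as a 3x3 rotation matrix whose columns are the frame's x, y, z axes.
In Python, from station import sense, capture, camera_model, finish_job, find_in gives the robot as it stands. The module is installed in compiled form; this text tells all that it offers.
- The arm moves only by the tool arm_command, never from a script. Its argument "motion" is a list of rows, each a list of 7 numbers: the finger opening in mm, from 0 to 87, then the shift along the tool's x, y, z in mm, then the turn, a rotation vector about the tool's x, y, z in rad. In form: [[jaw, dx, dy, dz, rx, ry, rz], ...]. A call has 1 to 8 rows; each row shifts and turns the commanded pose from where the row before left it, along the tool's axes as they then stand; what a row does not reach is not made up. A row lasts 1/10 s, in which the tool goes at most 50 mm and 8.59 degrees, less where a joint would pass 70% of its speed; a pose out of reach is approached as far as the arm can. A call with a gripper value outside its range is refused whole. The fingers move at their own pace and stop on an object; the grip force is fixed at half the most. Time passes only in rows, so rows that do not move let the fingers close. It gives the time, the measured TCP pose, the force, the opening and the grip force at its end, in the units of the state.
- sense(): the state, without advancing time (a new reading comes with each control period).
- capture(name): name is "scene" or "top" or "wrist"; returns the picture (400x640x3 uint8, red, green, blue); there is no depth.
- camera_model(name): a dict with "fx", "fy", "cx", "cy" (pixels), "k1" (the pictures are not rectified: a ray, as slopes to the right and down, at radius r is drawn at 1 + k1 r^2 times it, then the intrinsics apply), "R" (3x3) and "t" (3): a world point X has camera coordinates R X + t. Camera axes: x right, y down, z forward; pixel columns grow to the right and rows downward; lengths in m; the calibration is good to about 2 mm. A picture is of the moment at which its call begins: read the wrist's pose just before it. camera_model takes no time and is no camera call; for the wrist camera it gives the pose at the moment of the call.
- finish_job(): hands the job in; it is judged then, once.
Trained networks look in the newest picture that a camera, given by its name, has taken for a name from the list of things; names that differ only in an ending like _2 or _b are one class to them, and where a whole thing is asked for, a point or a joint stands for the part that bears it (a point fixed in the world has none). Each returns a list of dicts, best first, with "p" (0 to 1); they miss things now and then, are a little off and sometimes report something else, mostly with a low value. They report only what shows in the picture. A call takes as long as a camera call.
- find_in(target, camera): "location" ([row, column] in pixels, amid what is visible of it).
The state is a dict: "time_s": time; "joints": joint angles; "joint_velocities": joint speeds; "effort": joint torques, N m; "tcp_pos": TCP position; "ee_rot": TCP orientation; "wrist_force": force on the tool from outside, world axes, zero at the start; "moment": the same for the moment, N m; "gripper_width": opening from 0.0 (shut) to 1.0 (fully open); "gripper_force": force on a finger pad.
Only numpy, scipy, OpenCV 4.12 (cv2) and the standard library are available. Lean on these libraries where they do the work, as an engineer would, in place of code of your own. Each camera call takes 0.05 s, during which the arm holds its last target. There are 200 camera calls.

## Working session

There is one attempt and no reset: what is moved stays moved. The work goes in short steps, Python scripts to look and compute and a tool call to move; the robot and the scene stay as the last step left them, time stands still between calls to the robot, and variables do not carry over. Pictures are saved under pics/ and viewed, at most 14 in all, crops included, and the job is handed in when it is done.

Besides the shell and the picture viewer there is one more tool, called after "Call:" as name(argument=value, ...), one argument or row to a line, values as JSON. arm_command: Moves the arm, as the interface text tells. Its arguments: {"type":"object","properties":{"motion":{"type":"array"}},"required":["motion"]}

```bash
mkdir -p pics; cat > h.py <<'E'
import numpy as np, cv2
from station import sense, capture, camera_model, find_in
def snap(cam,name):
    im=capture(cam); cv2.imwrite('pics/'+name+'.png',im[:,:,::-1]); return im
def ray(m,row,col):
    x=(col-m['cx'])/m['fx']; y=(row-m['cy'])/m['fy']
    rd=np.hypot(x,y); r=rd
    for _ in range(30): r=rd/(1+m['k1']*r*r)
    s=r/rd if rd>0 else 1
    R=np.array(m['R']);t=np.array(m['t'])
    return -R.T@t, R.T@np.array([x*s,y*s,1.])
def at_z(m,row,col,z):
    o,d=ray(m,row,col); return o+d*(z-o[2])/d[2]
def proj(m,X):
    c=np.array(m['R'])@np.array(X)+np.array(m['t']); x,y=c[:2]/c[2]
    f=1+m['k1']*(x*x+y*y); return np.array([m['cy']+m['fy']*y*f,m['cx']+m['fx']*x*f])
E
python3 - <<'E'
from h import *
Z=dict(opening=.024,knob=.088,blank=.05,box_1_c=.037,nest_1=.024,rail_floor=.012,stop_face=.0185,stop_hinge=.021,stop_tip=.09,loupe_c=.0175,vial_c=.0255)
for c in('scene','top'):
    snap(c,c+'0'); m=camera_model(c); print(c,np.round(at_z(m,200,320,0),3),np.round(ray(m,0,0)[0],3))
    for n in Z:
        for d in find_in(n,c)[:5]:
            print(n,round(d['p'],2),np.round(d['location']),np.round(at_z(m,*d['location'],Z[n]),3))
s=sense();print(s['tcp_pos'],s['ee_rot'],s['time_s'])
E
```

```text
scene [ 0.646 -0.214  0.   ] [ 0.034 -0.695  0.635]
opening 0.91 [271. 376.] [ 0.526 -0.44   0.024]
knob 0.6 [264. 328.] [ 0.437 -0.396  0.088]
blank 0.76 [265. 330.] [ 0.467 -0.378  0.05 ]
nest_1 0.98 [266. 329.] [ 0.482 -0.364  0.024]
rail_floor 0.96 [221. 255.] [ 0.494 -0.159  0.012]
rail_floor 0.5 [266. 329.] [ 0.491 -0.357  0.012]
stop_face 0.57 [217. 253.] [ 0.495 -0.154  0.018]
stop_face 0.39 [274. 258.] [ 0.39  -0.272  0.018]
stop_hinge 0.68 [216. 255.] [ 0.499 -0.158  0.021]
stop_tip 0.72 [158. 271.] [ 0.605 -0.108  0.09 ]
stop_tip 0.43 [221. 256.] [ 0.439 -0.228  0.09 ]
loupe_c 0.97 [274. 260.] [ 0.392 -0.275  0.017]
vial_c 0.77 [189. 358.] [ 0.706 -0.274  0.025]
vial_c 0.51 [156. 274.] [ 0.684 -0.038  0.025]
vial_c 0.27 [266. 325.] [ 0.476 -0.361  0.025]
top [ 0.556 -0.31   0.   ] [ 0.497 -0.292  0.916]
opening 0.63 [204. 371.] [ 0.546 -0.434  0.024]
opening 0.23 [243. 352.] [ 0.45  -0.387  0.024]
knob 0.68 [239. 353.] [ 0.462 -0.384  0.088]
blank 0.89 [241. 353.] [ 0.455 -0.388  0.05 ]
nest_1 0.93 [241. 353.] [ 0.455 -0.39   0.024]
rail_floor 0.66 [214. 254.] [ 0.519 -0.145  0.012]
stop_face 0.69 [212. 255.] [ 0.524 -0.149  0.018]
stop_face 0.51 [242. 351.] [ 0.453 -0.387  0.018]
stop_hinge 0.79 [215. 255.] [ 0.517 -0.15   0.021]
stop_tip 0.42 [165. 228.] [ 0.629 -0.097  0.09 ]
loupe_c 0.72 [272. 302.] [ 0.378 -0.266  0.017]
loupe_c 0.56 [241. 354.] [ 0.455 -0.393  0.017]
vial_c 0.45 [136. 305.] [ 0.712 -0.27   0.025]
[0.22295465 0.58385298 0.23053797] [[ 9.34197021e-01 -3.56757518e-01  6.85200961e-06]
 [-3.56757518e-01 -9.34197020e-01 -3.27935455e-05]
 [ 1.81004709e-05  2.81911266e-05 -9.99999999e-01]] 1.2
```

View pics/top0.png

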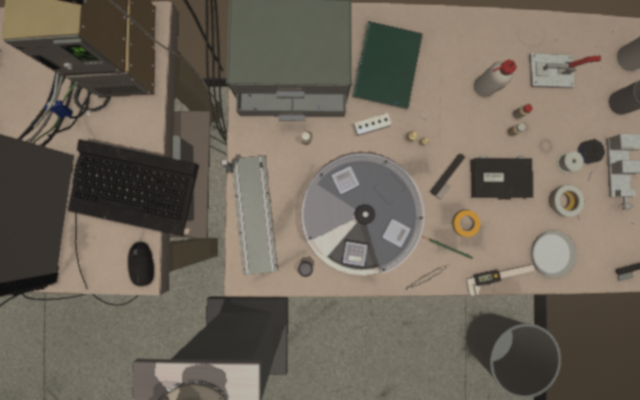

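View pics/scene0.png

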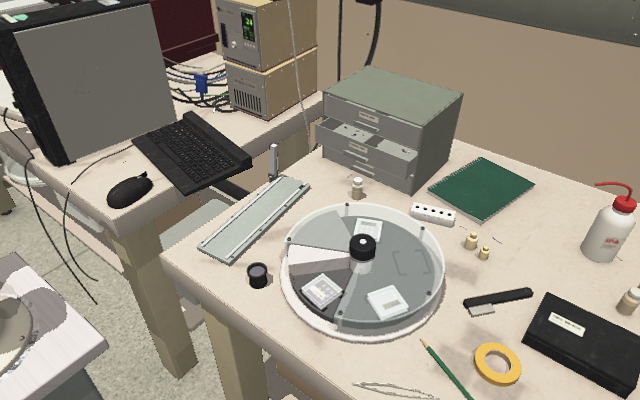

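```bash
python3 - <<'E'
import cv2
a=cv2.imread('pics/top0.png')[140:290,222:432]; cv2.imwrite('pics/topc.png',cv2.resize(a,None,fx=3.8,fy=3.8,interpolation=cv2.INTER_CUBIC))
a=cv2.imread('pics/scene0.png')[130:350,190:460]; cv2.imwrite('pics/scenec.png',cv2.resize(a,None,fx=2.7,fy=2.7,interpolation=cv2.INTER_CUBIC))
E
```

```text
(no output)
```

View pics/topc.png

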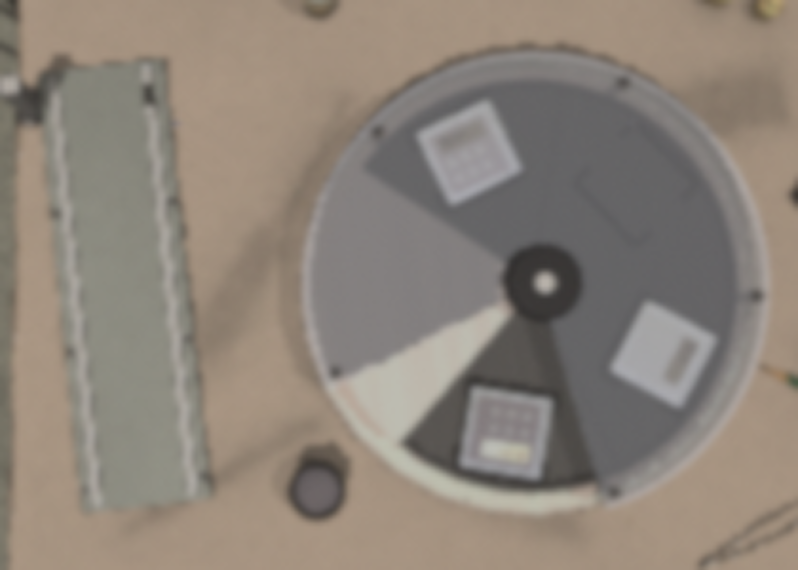

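View pics/scenec.png

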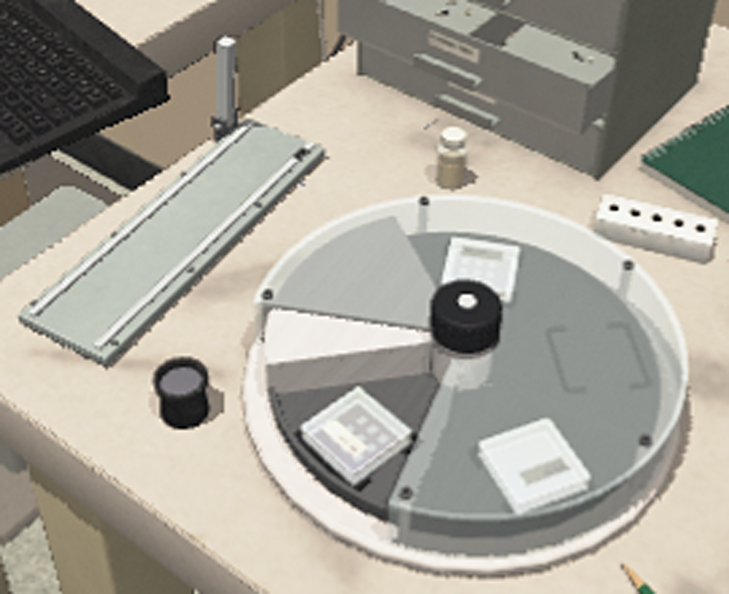

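```bash
cat >> h.py <<'E'
def rot(yaw):  # tool down, tool x at yaw (deg)
    a=np.radians(yaw); c,s=np.cos(a),np.sin(a); return np.array([[c,s,0],[s,-c,0],[0,0,-1.]])
def plan(pts,step=45,pose=None):
    """pts: list of (jaw,x,y,z,yaw[,step]); prints rows in tool axes"""
    if pose is None:
        s=sense(); p=np.array(s['tcp_pos']);R=np.array(s['ee_rot']); yaw=np.degrees(np.arctan2(R[1,0],R[0,0]))
    else: p,yaw=np.array(pose[:3]),pose[3]
    for q in pts:
        jaw=q[0];t=np.array(q[1:4]);ty=q[4];st=q[5] if len(q)>5 else step
        dy=(ty-yaw+180)%360-180; n=max(1,int(np.ceil(max(np.linalg.norm(t-p)/1e3**-1/st,abs(dy)/8))))
        out=[]
        for i in range(n):
            g=p+(t-p)/(n-i); d=rot(yaw).T@(g-p)*1000
            d=np.round(d,1);rz=np.round(-np.radians(dy/n),4)
            out.append([jaw,*map(float,d),0,0,float(rz)])
            p=p+rot(yaw)@d/1000; yaw=yaw-np.degrees(rz)
        print('->',q,n)
        u=[]
        for o in out:
            if u and u[-1][1]==o: u[-1][0]+=1
            else: u.append([1,o])
        for k,o in u: print(f'  {k} x',str(o).replace(' ',''))
E
python3 - <<'E'
from h import *
m=camera_model('top')
def P(c,r,z): return at_z(m,140+(r+.5)/3.8-.5,222+(c+.5)/3.8-.5,z)
k=P(545,283,.088)
print('knob',k)
def az(q): d=q-k; return np.degrees(np.arctan2(d[1],d[0])).round(1),np.hypot(*d[:2]).round(4)
for n,c in dict(op1=(335,370,.0575),op2=(612,492,.0575),screw3=(755,296,.0575),screw4=(622,83,.0575),screw5=(377,131,.0575),bl1=(365,165,.056),bl2=(405,440,.056),b1=(470,152,.037),b3=(664,354,.037),b4=(507,432,.037),n2=(637,185,.024)).items():
    q=P(*c);print(n,q.round(4),az(q))
C=[P(165,60,.012),P(45,68,.012),P(85,510,.012),P(212,492,.012)]
print(np.round(C,4))
G=[P(57,95,.016),P(95,505,.016),P(147,65,.016),P(193,490,.016)];print(np.round(G,4))
for a,b in((0,1),(2,3)): d=G[a]-G[b];print(np.degrees(np.arctan2(d[1],d[0])))
print('hinge',P(40,100,.021),'tip',P(10,85,.105), 'loupe',P(317,488,.0175))
plan([(40,.4,.25,.35,-10),(40,.45,-.13,.35,-5)])
E
```

```text
knob [ 0.51850979 -0.41099159  0.088     ]
op1 [ 0.4649 -0.2851  0.0575] (np.float64(113.1), np.float64(0.1368))
op2 [ 0.3902 -0.4569  0.0575] (np.float64(-160.3), np.float64(0.1363))
screw3 [ 0.5117 -0.5476  0.0575] (np.float64(-92.8), np.float64(0.1368))
screw4 [ 0.6454 -0.4645  0.0575] (np.float64(-22.9), np.float64(0.1377))
screw5 [ 0.6136 -0.3104  0.0575] (np.float64(46.6), np.float64(0.1385))
bl1 [ 0.5924 -0.303   0.056 ] (np.float64(55.6), np.float64(0.1309))
bl2 [ 0.4219 -0.3286  0.056 ] (np.float64(139.5), np.float64(0.127))
b1 [ 0.6034 -0.3704  0.037 ] (np.float64(25.6), np.float64(0.0941))
b3 [ 0.4749 -0.4945  0.037 ] (np.float64(-117.6), np.float64(0.0942))
b4 [ 0.4254 -0.394   0.037 ] (np.float64(169.6), np.float64(0.0946))
n2 [ 0.5842 -0.4805  0.024 ] (np.float64(-46.6), np.float64(0.0957))
[[ 0.666  -0.1714  0.012 ]
 [ 0.6602 -0.0924  0.012 ]
 [ 0.3721 -0.1236  0.012 ]
 [ 0.3841 -0.2057  0.012 ]]
[[ 0.6417 -0.1016  0.016 ]
 [ 0.3759 -0.1308  0.016 ]
 [ 0.6618 -0.1602  0.016 ]
 [ 0.3858 -0.1938  0.016 ]]
6.274979281995952
6.9423202883028
hinge [ 0.6375029  -0.09160455  0.021     ] tip [ 0.63315914 -0.0924788   0.105     ] loupe [ 0.38763537 -0.27366227  0.0175    ]
-> (40, 0.4, 0.25, 0.35, -10) 9
  1 x [40,31.6,27.6,-13.3,0,0,-0.0211]
  1 x [40,31.0,28.3,-13.3,0,0,-0.0211]
  1 x [40,30.4,28.9,-13.3,0,0,-0.0211]
  1 x [40,29.8,29.6,-13.3,0,0,-0.0211]
  1 x [40,29.2,30.2,-13.3,0,0,-0.0211]
  1 x [40,28.5,30.8,-13.2,0,0,-0.0211]
  1 x [40,27.9,31.4,-13.3,0,0,-0.0211]
  1 x [40,27.2,32.0,-13.2,0,0,-0.0211]
  1 x [40,26.5,32.6,-13.3,0,0,-0.0211]
-> (40, 0.45, -0.13, 0.35, -5) 9
  1 x [40,12.8,40.6,0.0,0,0,-0.0097]
  1 x [40,12.4,40.7,0.0,0,0,-0.0097]
  1 x [40,12.0,40.9,0.0,0,0,-0.0097]
  1 x [40,11.6,41.0,0.0,0,0,-0.0097]
  1 x [40,11.3,41.1,0.0,0,0,-0.0097]
  1 x [40,10.8,41.2,0.0,0,0,-0.0097]
  1 x [40,10.5,41.3,0.0,0,0,-0.0097]
  1 x [40,10.0,41.4,0.0,0,0,-0.0097]
  1 x [40,9.7,41.4,0.0,0,0,-0.0097]
```

```bash
python3 - <<'E'
s=open('h.py').read()
i=s.index('def plan')
s=s[:i]+'''RP=np.array([.5305,-.1472]);RY=6.55
def rail(x,y):
    a=np.radians(RY);return RP+np.array([np.cos(a)*x-np.sin(a)*y,np.sin(a)*x+np.cos(a)*y])/1000
def plan(pts,step=45,pose=None):
    """pts: (jaw,x,y,z,yaw[,step]); turn first, then shift; prints rows in tool axes"""
    if pose is None:
        s=sense(); p=np.array(s['tcp_pos']);R=np.array(s['ee_rot']); yaw=np.degrees(np.arctan2(R[1,0],R[0,0]))
    else: p,yaw=np.array(pose[:3]),pose[3]
    for q in pts:
        jaw=q[0];t=np.array(q[1:4]);ty=q[4];st=q[5] if len(q)>5 else step
        print('->',np.round(q,4).tolist())
        dy=(ty-yaw+180)%360-180
        if abs(dy)>.1:
            n=int(np.ceil(abs(dy)/8)); rz=round(-np.radians(dy)/n,4); print(f'  {n} x [{jaw},0,0,0,0,0,{rz}]'); yaw-=np.degrees(rz*n)
        d=rot(yaw).T@(t-p)*1000
        n=int(np.ceil(np.linalg.norm(d)/st))
        if n:
            d=np.round(d/n,1); print(f'  {n} x [{jaw},'+','.join(map(str,d))+',0,0,0]'); p=p+rot(yaw)@d*n/1000
'''
open('h.py','w').write(s)
E
python3 - <<'E'
from h import *
A=rail(111,83)
L=[(0,.45,-.02,.35,RY),(0,*A,.2,RY),(0,*A,.089,RY)]
for th in range(90,-1,-15):
    t=np.radians(th);y=47-60*np.cos(t)+6*np.sin(t)+15;z=.021+.06*np.sin(t)+.006*np.cos(t)+.008
    L.append((0,*rail(111,y-(0.5 if th>20 else 0)),z-(.0005 if th<60 else 0),RY,12))
plan(L)
E
```

```text
-> [0.0, 0.45, -0.02, 0.35, 6.55]
  4 x [0,0,0,0,0,0,-0.1198]
  15 x [0,10.4,41.7,-8.0,0,0,0]
-> [0.0, 0.6313, -0.0521, 0.2, 6.55]
  6 x [0,29.5,8.8,25.1,0,0,0]
-> [0.0, 0.6313, -0.0521, 0.089, 6.55]
  3 x [0,0.0,0.0,37.0,0,0,0]
-> [0.0, 0.6331, -0.0675, 0.089, 6.55, 12.0]
  2 x [0,0.0,7.8,-0.0,0,0,0]
-> [0.0, 0.6349, -0.0831, 0.0885, 6.55, 12.0]
  2 x [0,0.0,7.9,0.2,0,0,0]
-> [0.0, 0.6366, -0.0981, 0.084, 6.55, 12.0]
  2 x [0,0.0,7.5,2.3,0,0,0]
-> [0.0, 0.6381, -0.1114, 0.0752, 6.55, 12.0]
  2 x [0,0.0,6.7,4.4,0,0,0]
-> [0.0, 0.6393, -0.1221, 0.0637, 6.55, 12.0]
  2 x [0,0.0,5.4,5.7,0,0,0]
-> [0.0, 0.6401, -0.129, 0.0498, 6.55, 12.0]
  2 x [0,0.0,3.4,7.0,0,0,0]
-> [0.0, 0.6405, -0.1326, 0.0345, 6.55, 12.0]
  2 x [0,0.0,1.8,7.6,0,0,0]
```

Call:
arm_command(
  motion=[
    [0,0,0,-40,0,0,-0.1198],
    [0,0,0,-40,0,0,-0.1198],
    [0,0,0,-40,0,0,-0.1198],
    [0,0,0,0,0,0,-0.1198],
    [0,10.4,41.7,0,0,0,0],
    [0,10.4,41.7,0,0,0,0],
    [0,10.4,41.7,0,0,0,0],
    [0,10.4,41.7,0,0,0,0],
  ],
)

```text
time_s: 2.0
tcp_pos: [0.2836, 0.4212, 0.3506]
ee_rot: [[0.993, 0.115, 0.0], [0.115, -0.993, 0.0], [0.0, -0.0, -1.0]]
wrist_force: [0.2, 1.0, 1.2]
gripper_width: 0.355
gripper_force: 0.0
```

Call:
arm_command(
  motion=[
    [0,10.4,41.7,0,0,0,0],
    [0,10.4,41.7,0,0,0,0],
    [0,10.4,41.7,0,0,0,0],
    [0,10.4,41.7,0,0,0,0],
    [0,10.4,41.7,0,0,0,0],
    [0,10.4,41.7,0,0,0,0],
    [0,10.4,41.7,0,0,0,0],
    [0,10.4,41.7,0,0,0,0],
  ],
)

```text
time_s: 2.8
tcp_pos: [0.4042, 0.0992, 0.351]
ee_rot: [[0.993, 0.115, 0.001], [0.115, -0.993, 0.001], [0.001, -0.001, -1.0]]
wrist_force: [1.4, 0.5, -0.1]
gripper_width: -0.0
gripper_force: 0.0
```

Call:
arm_command(
  motion=[
    [0,10.4,41.7,0,0,0,0],
    [0,10.4,41.7,0,0,0,0],
    [0,10.4,41.7,0,0,0,0],
    [0,29.5,8.8,20,0,0,0],
    [0,29.5,8.8,20,0,0,0],
    [0,29.5,8.8,20,0,0,0],
    [0,29.5,8.8,20,0,0,0],
    [0,0,0,0,0,0,0],
  ],
)

```text
time_s: 3.6
tcp_pos: [0.5715, -0.0418, 0.2656]
ee_rot: [[0.994, 0.112, -0.008], [0.112, -0.994, -0.001], [-0.008, -0.0, -1.0]]
wrist_force: [-1.7, -0.2, -0.9]
gripper_width: 0.004
gripper_force: 0.0
```

```bash
python3 - <<'E'
from h import *
s=sense();print(s['tcp_pos'],s['joints'],s['ee_rot'][0],s['wrist_force'],s['time_s'])
snap('wrist','w1');m=camera_model('wrist');print(ray(m,200,320)[0])
# predicted pixel of the rail features
for n,q in dict(c1=(135,42),c2=(135,-42),c3=(-155,42),hinge=(111,47),clv=(100,40)).items(): print(n,proj(m,[*rail(*q),.012]).round(1))
A=rail(111,83);plan([(0,*A,.2,RY),(0,*A,.089,RY)])
E
```

```text
[ 0.57153712 -0.04179963  0.26560671] [ 1.19839336e+01  1.58980968e+01 -3.44428897e+00 -4.84589876e-02
 -7.10966519e+01  8.44794119e+01] [ 0.99364571  0.11229203 -0.00766161] [-1.6843442  -0.18217645 -0.90686278] 3.6
[ 0.65281658 -0.03189902  0.42093449]
c1 [ 99.  368.4]
c2 [ 99.5 434.7]
c3 [297.2 360.1]
hinge [118.5 363.8]
clv [127.3 368.9]
-> [0.0, 0.6313, -0.0521, 0.2, 6.55]
  3 x [0,19.7,5.7,22.6,0,0,0]
-> [0.0, 0.6313, -0.0521, 0.089, 6.55]
  3 x [0,-0.0,0.0,37.0,0,0,0]
```

View pics/w1.png

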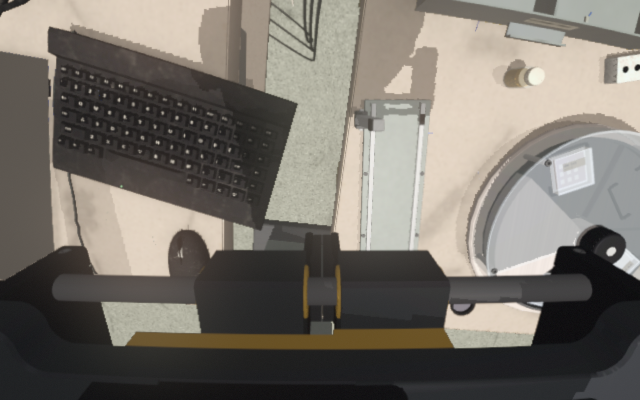

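Call:
arm_command(
  motion=[
    [0,0,0,0,0,0,0],
    [0,0,0,0,0,0,0],
  ],
)

```text
time_s: 3.85
tcp_pos: [0.5703, -0.0411, 0.272]
ee_rot: [[0.993, 0.115, 0.002], [0.115, -0.993, 0.0], [0.002, -0.0, -1.0]]
wrist_force: [-1.3, 0.4, 0.3]
gripper_width: 0.003
gripper_force: 0.0
```

```bash
python3 - <<'E'
from h import *
A=rail(111,83);plan([(0,*A,.2,RY),(0,*A,.089,RY)]);print(sense()['tcp_pos'])
E
```

```text
-> [0.0, 0.6313, -0.0521, 0.2, 6.55]
  3 x [0,19.8,6.0,24.0,0,0,0]
-> [0.0, 0.6313, -0.0521, 0.089, 6.55]
  3 x [0,-0.0,-0.0,37.0,0,0,0]
[ 0.57030429 -0.04107993  0.27203131]
```

Call:
arm_command(
  motion=[
    [0,19.8,6,24,0,0,0],
    [0,19.8,6,24,0,0,0],
    [0,19.8,6,23,0,0,0],
    [0,0,0,37,0,0,0],
    [0,0,0,37,0,0,0],
    [0,0,0,37,0,0,0],
    [0,0,0,0,0,0,0],
    [0,0,0,0,0,0,0],
  ],
)

```text
time_s: 4.65
tcp_pos: [0.6323, -0.0522, 0.0903]
ee_rot: [[0.993, 0.115, 0.002], [0.115, -0.993, -0.001], [0.002, 0.001, -1.0]]
wrist_force: [0.8, 0.2, 0.9]
gripper_width: 0.002
gripper_force: 0.0
```

Call:
arm_command(
  motion=[
    [0,0,7.8,0,0,0,0],
    [0,0,7.8,0,0,0,0],
    [0,0,7.9,0.2,0,0,0],
    [0,0,7.9,0.2,0,0,0],
    [0,0,7.5,2.3,0,0,0],
    [0,0,7.5,2.3,0,0,0],
    [0,0,6.7,4.4,0,0,0],
    [0,0,6.7,4.4,0,0,0],
  ],
)

```text
time_s: 5.45
tcp_pos: [0.6385, -0.1124, 0.0742]
ee_rot: [[0.993, 0.114, -0.0], [0.114, -0.993, -0.0], [-0.0, 0.0, -1.0]]
wrist_force: [0.9, 1.7, 0.3]
gripper_width: 0.006
gripper_force: 0.3
```

Call:
arm_command(
  motion=[
    [0,0,5.4,5.7,0,0,0],
    [0,0,5.4,5.7,0,0,0],
    [0,0,3.4,7,0,0,0],
    [0,0,3.4,7,0,0,0],
    [0,0,1.8,5,0,0,0],
    [0,0,1.8,4,0,0,0],
    [0,0,0,0,0,0,0],
    [0,0,0,0,0,0,0],
  ],
)

```text
time_s: 6.25
tcp_pos: [0.6408, -0.1328, 0.0403]
ee_rot: [[0.993, 0.114, -0.0], [0.114, -0.993, -0.0], [-0.0, 0.0, -1.0]]
wrist_force: [-0.3, -0.9, 0.9]
gripper_width: 0.003
gripper_force: 0.0
```

Call:
arm_command(
  motion=[
    [0,0,0,2.5,0,0,0],
    [0,0,0,2.5,0,0,0],
    [0,0,0,0,0,0,0],
    [0,0,0,1,0,0,0],
    [0,0,0,0,0,0,0],
  ],
)

```text
time_s: 6.75
tcp_pos: [0.6411, -0.1328, 0.0354]
ee_rot: [[0.993, 0.115, 0.001], [0.115, -0.993, -0.0], [0.001, 0.0, -1.0]]
wrist_force: [-1.5, 1.6, 4.0]
gripper_width: 0.005
gripper_force: 2.4
```

Call:
arm_command(
  motion=[
    [0,0,0,-40,0,0,0],
    [40,0,0,-50,0,0,0],
    [60,0,0,-50,0,0,0],
    [80,0,0,0,0,0,0],
    [80,0,0,0,0,0,0],
  ],
)

```text
time_s: 7.25
tcp_pos: [0.6413, -0.1326, 0.176]
ee_rot: [[0.993, 0.114, 0.003], [0.114, -0.993, 0.001], [0.003, -0.0, -1.0]]
wrist_force: [0.4, 0.1, -0.4]
gripper_width: 0.282
gripper_force: 0.0
```

```bash
python3 - <<'E'
from h import *
im=snap('scene','scene1');cv2.imwrite('pics/s1c.png',cv2.resize(im[150:300,190:460,::-1],None,fx=2.5,fy=2.5))
plan([(80,.5185,-.411,.18,-100),(80,.5185,-.411,.073,-100)])
E
```

```text
-> [80.0, 0.5185, -0.411, 0.18, -100.0]
  14 x [80,0,0,0,0,0,0.1328]
  7 x [80,42.2,10.2,-0.9,0,0,0]
-> [80.0, 0.5185, -0.411, 0.073, -100.0]
  3 x [80,-0.0,0.1,35.7,0,0,0]
```

View pics/s1c.png

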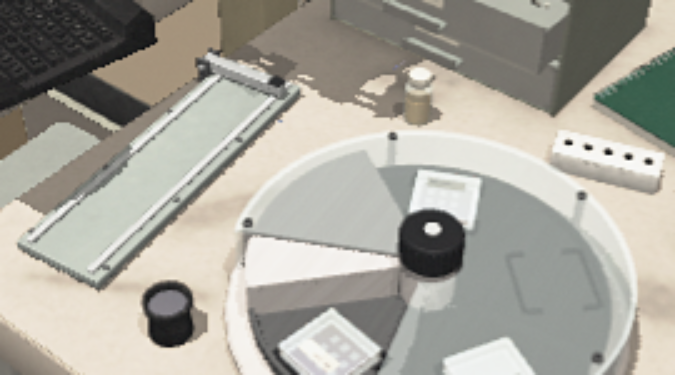

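Call:
arm_command(
  motion=[
    [80,0,0,0,0,0,0.1328],
    [80,0,0,0,0,0,0.1328],
    [80,0,0,0,0,0,0.1328],
    [80,0,0,0,0,0,0.1328],
    [80,0,0,0,0,0,0.1328],
    [80,0,0,0,0,0,0.1328],
    [80,0,0,0,0,0,0.1328],
  ],
)

```text
time_s: 8.0
tcp_pos: [0.6396, -0.1327, 0.1715]
ee_rot: [[0.682, -0.732, -0.005], [-0.732, -0.682, 0.0], [-0.004, 0.004, -1.0]]
wrist_force: [-0.6, -0.2, -0.2]
gripper_width: 0.896
gripper_force: 0.0
```

Call:
arm_command(
  motion=[
    [80,0,0,0,0,0,0.1328],
    [80,0,0,0,0,0,0.1328],
    [80,0,0,0,0,0,0.1328],
    [80,0,0,0,0,0,0.1328],
    [80,0,0,0,0,0,0.1328],
    [80,0,0,0,0,0,0.1328],
    [80,0,0,0,0,0,0.1328],
  ],
)

```text
time_s: 8.7
tcp_pos: [0.6396, -0.1327, 0.1715]
ee_rot: [[-0.179, -0.984, -0.005], [-0.984, 0.179, 0.0], [0.001, 0.005, -1.0]]
wrist_force: [0.0, 0.6, -0.4]
gripper_width: 0.92
gripper_force: 0.0
```

Call:
arm_command(
  motion=[
    [80,42.2,10.2,-0.9,0,0,0],
    [80,42.2,10.2,-0.9,0,0,0],
    [80,42.2,10.2,-0.9,0,0,0],
    [80,42.2,10.2,-0.9,0,0,0],
    [80,42.2,10.2,-0.9,0,0,0],
    [80,42.2,10.2,-0.9,0,0,0],
    [80,42.2,10.2,-0.9,0,0,0],
    [80,0,0,0,0,0,0],
  ],
)

```text
time_s: 9.5
tcp_pos: [0.5159, -0.415, 0.1777]
ee_rot: [[-0.179, -0.984, -0.005], [-0.984, 0.179, 0.002], [-0.001, 0.005, -1.0]]
wrist_force: [0.0, 0.5, -0.5]
gripper_width: 0.916
gripper_force: 0.0
```

Call:
arm_command(
  motion=[
    [80,0,0,0,0,0,0],
    [80,0,0,0,0,0,0],
  ],
)

```text
time_s: 9.7
tcp_pos: [0.5193, -0.4104, 0.1791]
ee_rot: [[-0.173, -0.985, -0.002], [-0.985, 0.173, 0.002], [-0.001, 0.003, -1.0]]
wrist_force: [0.2, 0.2, -0.3]
gripper_width: 0.92
gripper_force: 0.0
```

```bash
python3 - <<'E'
from h import *
snap('wrist','w2');m=camera_model('wrist')
print(proj(m,[.5185,-.411,.088]),proj(m,[*rail(105,0),.012]))
for n,z in(('knob',.088),('opening',.024),('box_1_c',.0305)):
  for d in find_in(n,'wrist')[:4]: print(n,d['p'],d['location'],at_z(m,*d['location'],z))
plan([(80,.5185,-.411,.18,-100),(80,.5185,-.411,.073,-100)]);print(sense()['joints'])
E
```

```text
[202.08390497 322.67832518] [387.67931904 273.00876068]
knob 0.96 [204.3, 375.0] [ 0.47618495 -0.40162327  0.088     ]
opening 0.62 [136.3, 291.5] [ 0.54024095 -0.46216745  0.024     ]
-> [80.0, 0.5185, -0.411, 0.18, -100.0]
  1 x [80,0,0,0,0,0,0.0024]
  1 x [80,1.1,1.4,0.5,0,0,0]
-> [80.0, 0.5185, -0.411, 0.073, -100.0]
  3 x [80,-0.0,0.0,35.7,0,0,0]
[-2.43056217e+01  2.76740029e+01  2.12789611e+00 -4.60198640e-03
 -6.44732906e+01  1.44468978e+01]
```

View pics/w2.png

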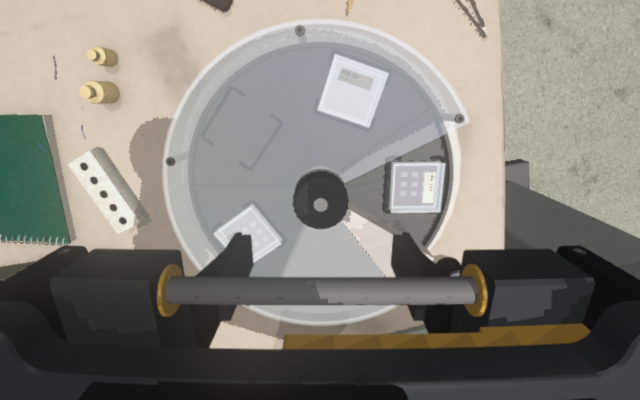

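Call:
arm_command(
  motion=[
    [80,0,0,35.7,0,0,0],
    [80,0,0,35.7,0,0,0],
    [80,0,0,34.7,0,0,0],
    [40,0,0,0,0,0,0],
    [40,0,0,0,0,0,0],
    [40,0,0,0,0,0,0],
    [40,0,0,0,0,0,0],
    [40,0,0,0,0,0,0],
  ],
)

```text
time_s: 10.7
tcp_pos: [0.5199, -0.4116, 0.076]
ee_rot: [[-0.173, -0.985, 0.002], [-0.985, 0.173, -0.001], [0.001, -0.002, -1.0]]
wrist_force: [-0.9, -1.0, 0.8]
gripper_width: 0.55
gripper_force: 0.0
```

Call:
arm_command(
  motion=[
    [40,0,0,0,0,0,-0.02],
    [40,0,0,0,0,0,-0.02],
    [40,0,0,0,0,0,0],
  ],
)

```text
time_s: 11.0
tcp_pos: [0.5201, -0.4117, 0.0759]
ee_rot: [[-0.132, -0.991, 0.002], [-0.991, 0.132, -0.001], [0.001, -0.002, -1.0]]
wrist_force: [-0.3, 1.5, 6.4]
gripper_width: 0.518
gripper_force: 30.0
```

Call:
arm_command(
  motion=[
    [40,0,0,0,0,0,-0.14],
    [40,0,0,0,0,0,-0.14],
    [40,0,0,0,0,0,-0.14],
    [40,0,0,0,0,0,-0.14],
    [40,0,0,0,0,0,-0.14],
    [40,0,0,0,0,0,-0.14],
    [40,0,0,0,0,0,-0.14],
    [40,0,0,0,0,0,-0.14],
  ],
)

```text
time_s: 11.8
tcp_pos: [0.5213, -0.4111, 0.0758]
ee_rot: [[0.837, -0.547, 0.004], [-0.547, -0.837, -0.001], [0.004, -0.001, -1.0]]
wrist_force: [2.5, 3.9, 5.7]
gripper_width: 0.515
gripper_force: 30.0
```

Call:
arm_command(
  motion=[
    [40,0,0,0,0,0,-0.14],
    [40,0,0,0,0,0,-0.14],
    [40,0,0,0,0,0,-0.14],
    [40,0,0,0,0,0,-0.14],
    [40,0,0,0,0,0,-0.14],
    [40,0,0,0,0,0,-0.14],
    [40,0,0,0,0,0,-0.14],
    [40,0,0,0,0,0,-0.14],
  ],
)

```text
time_s: 12.6
tcp_pos: [0.5214, -0.4097, 0.0759]
ee_rot: [[0.857, 0.515, 0.003], [0.515, -0.857, 0.001], [0.003, 0.001, -1.0]]
wrist_force: [3.6, 8.2, 7.0]
gripper_width: 0.521
gripper_force: 30.0
```

Call:
arm_command(
  motion=[
    [40,0,0,0,0,0,0],
    [40,0,0,0,0,0,0],
  ],
)

```text
time_s: 12.8
tcp_pos: [0.5214, -0.4098, 0.0759]
ee_rot: [[0.859, 0.511, 0.003], [0.511, -0.859, 0.001], [0.003, 0.001, -1.0]]
wrist_force: [2.5, 9.2, 7.1]
gripper_width: 0.518
gripper_force: 30.0
```

```bash
python3 - <<'E'
from h import *
s=sense();R=np.array(s['ee_rot']);print(np.degrees(np.arctan2(R[1,0],R[0,0])))
im=snap('top','top2');m=camera_model('top');C=np.array([.519,-.4105])
# polar profile at several radii, cover seen: detect boxes as brightness > thr at r=95
P=[]
for n in ('box_1_c',):
  for d in find_in(n,'top'):
    q=at_z(m,*d['location'],.0305)-[*C,0]; print(d['p'],np.degrees(np.arctan2(q[1],q[0])).round(1),np.hypot(*q[:2]).round(3))
cv2.imwrite('pics/t2c.png',cv2.resize(im[140:290,290:432,::-1],None,fx=4,fy=4,interpolation=cv2.INTER_CUBIC))
E
```

```text
30.74264983211562
0.74 163.2 0.097
```

View pics/t2c.png

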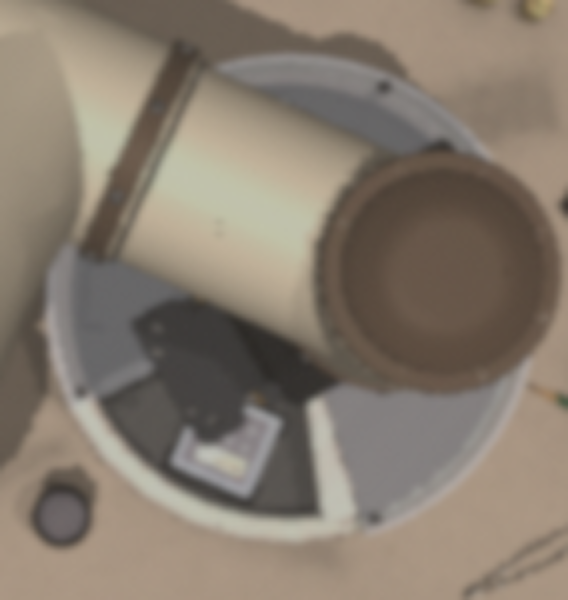

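Call:
arm_command(
  motion=[
    [75,0,0,0,0,0,0],
    [75,0,0,0,0,0,0],
    [75,0,0,0,0,0,0],
    [75,0,0,-40,0,0,0],
    [75,0,0,-40,0,0,0],
    [75,0,0,-20,0,0,0],
    [75,0,0,0,0,0,0],
  ],
)

```text
time_s: 13.6
tcp_pos: [0.5208, -0.4129, 0.1786]
ee_rot: [[0.86, 0.51, 0.006], [0.51, -0.86, -0.004], [0.003, 0.007, -1.0]]
wrist_force: [-0.5, 0.6, -0.2]
gripper_width: 0.857
gripper_force: 0.0
```

```bash
python3 - <<'E'
from h import *
print(sense()['tcp_pos'],sense()['gripper_width']);plan([(62,.4335,-.3725,.17,-23.6)])
E
```

```text
[ 0.52076384 -0.41290699  0.17855749] 0.8569724704691017
-> [62.0, 0.4335, -0.3725, 0.17, -23.6]
  7 x [62,0,0,0,0,0,0.1353]
  3 x [62,-32.0,-0.7,2.9,0,0,0]
```

Call:
arm_command(
  motion=[
    [62,0,0,0,0,0,0.1353],
    [62,0,0,0,0,0,0.1353],
    [62,0,0,0,0,0,0.1353],
    [62,0,0,0,0,0,0.1353],
    [62,0,0,0,0,0,0.1353],
    [62,0,0,0,0,0,0.1353],
    [62,0,0,0,0,0,0.1353],
  ],
)

```text
time_s: 14.3
tcp_pos: [0.5184, -0.4112, 0.1724]
ee_rot: [[0.914, -0.406, -0.003], [-0.406, -0.914, 0.002], [-0.004, -0.0, -1.0]]
wrist_force: [0.6, 0.3, -0.2]
gripper_width: 0.713
gripper_force: 0.0
```

Call:
arm_command(
  motion=[
    [62,-32,-0.7,2.9,0,0,0],
    [62,-32,-0.7,2.9,0,0,0],
    [62,-32,-0.7,2.9,0,0,0],
    [62,0,0,0,0,0,0],
    [62,0,0,0,0,0,0],
    [62,0,0,0,0,0,0],
  ],
)

```text
time_s: 14.9
tcp_pos: [0.4327, -0.3714, 0.1654]
ee_rot: [[0.916, -0.4, -0.0], [-0.4, -0.916, 0.0], [-0.0, 0.0, -1.0]]
wrist_force: [-0.3, 0.6, 0.4]
gripper_width: 0.712
gripper_force: 0.0
```

```bash
python3 - <<'E'
from h import *
s=sense();R=np.array(s['ee_rot']);print(s['tcp_pos'],np.degrees(np.arctan2(R[1,0],R[0,0])))
snap('wrist','w3');m=camera_model('wrist')
for n in ('box_1_c','knob'):
  for d in find_in(n,'wrist')[:4]: print(n,d['p'],d['location'],at_z(m,*d['location'],.037).round(4))
E
```

```text
[ 0.43273032 -0.37142131  0.16535662] -23.606569342321823
box_1_c 0.87 [190.2, 322.5] [ 0.434  -0.3722  0.037 ]
box_1_c 0.48 [88.3, 14.7] [ 0.6352 -0.154   0.037 ]
knob 0.58 [155.1, 322.2] [ 0.4644 -0.3852  0.037 ]
```

View pics/w3.png

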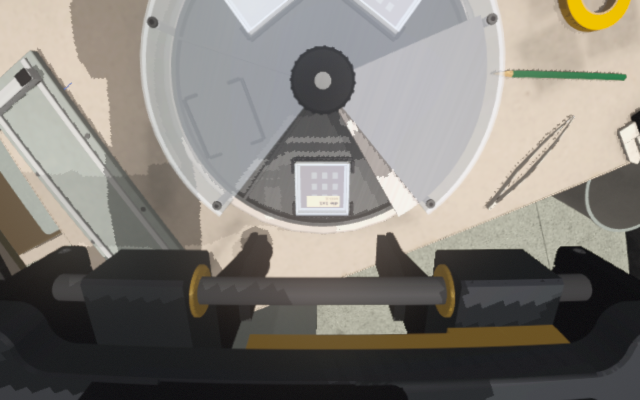

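```bash
python3 - <<'E'
from h import *
plan([(58,.434,-.3722,.06,-23.6),(58,.434,-.3722,.038,-23.6)])
E
```

```text
-> [58.0, 0.434, -0.3722, 0.06, -23.6]
  3 x [58,0.4,0.1,35.1,0,0,0]
-> [58.0, 0.434, -0.3722, 0.038, -23.6]
  1 x [58,0.1,0.0,22.1,0,0,0]
```

Call:
arm_command(
  motion=[
    [58,0.4,0.1,35,0,0,0],
    [58,0.4,0.1,35,0,0,0],
    [58,0.4,0.1,35,0,0,0],
    [58,0.1,0,11,0,0,0],
    [58,0,0,9,0,0,0],
    [58,0,0,0,0,0,0],
    [58,0,0,0,0,0,0],
  ],
)

```text
time_s: 15.75
tcp_pos: [0.4345, -0.3724, 0.0422]
ee_rot: [[0.917, -0.4, 0.002], [-0.4, -0.917, -0.001], [0.003, 0.0, -1.0]]
wrist_force: [1.4, -0.3, 0.6]
gripper_width: 0.668
gripper_force: 0.0
```

Lower 5 mm more, then close and lift.

Call:
arm_command(
  motion=[
    [58,0,0,5,0,0,0],
    [58,0,0,0,0,0,0],
    [40,0,0,0,0,0,0],
    [40,0,0,0,0,0,0],
    [40,0,0,0,0,0,0],
    [40,0,0,0,0,0,0],
  ],
)

```text
time_s: 16.35
tcp_pos: [0.4335, -0.3719, 0.0363]
ee_rot: [[0.916, -0.4, 0.0], [-0.4, -0.916, -0.0], [0.001, 0.0, -1.0]]
wrist_force: [-0.1, 1.1, 3.0]
gripper_width: 0.576
gripper_force: 30.0
```

Call:
arm_command(
  motion=[
    [40,0,0,-10,0,0,0],
    [40,0,0,-15,0,0,0],
    [40,0,0,-20,0,0,0],
    [40,0,0,-20,0,0,0],
    [40,0,0,0,0,0,0],
    [40,0,0,0,0,0,0],
  ],
)

```text
time_s: 16.95
tcp_pos: [0.4333, -0.3717, 0.1012]
ee_rot: [[0.916, -0.401, 0.001], [-0.401, -0.916, -0.0], [0.001, -0.0, -1.0]]
wrist_force: [0.1, 0.9, -0.7]
gripper_width: 0.577
gripper_force: 30.0
```

```bash
python3 - <<'E'
from h import *
A=rail(74,0)
plan([(40,.434,-.3722,.13,RY),(40,*rail(40,-150),.13,RY),(40,*A,.13,RY),(40,*A,.045,RY)])
E
```

```text
-> [40.0, 0.434, -0.3722, 0.13, 6.55]
  4 x [40,0,0,0,0,0,-0.1316]
  1 x [40,0.6,0.6,-28.8,0,0,0]
-> [40.0, 0.5873, -0.2917, 0.13, 6.55]
  4 x [40,40.4,-15.6,-0.0,0,0,0]
-> [40.0, 0.604, -0.1388, 0.13, 6.55]
  4 x [40,8.5,-37.5,-0.0,0,0,0]
-> [40.0, 0.604, -0.1388, 0.045, 6.55]
  2 x [40,-0.0,-0.1,42.5,0,0,0]
```

Call:
arm_command(
  motion=[
    [40,0,0,-15,0,0,-0.1316],
    [40,0,0,-15,0,0,-0.1316],
    [40,0,0,0,0,0,-0.1316],
    [40,0,0,0,0,0,-0.1316],
    [40,40.4,-15.6,0,0,0,0],
    [40,40.4,-15.6,0,0,0,0],
    [40,40.4,-15.6,0,0,0,0],
    [40,40.4,-15.6,0,0,0,0],
  ],
)

```text
time_s: 17.75
tcp_pos: [0.5873, -0.2903, 0.1293]
ee_rot: [[0.994, 0.114, -0.003], [0.114, -0.994, 0.001], [-0.003, -0.001, -1.0]]
wrist_force: [0.3, -1.2, -0.8]
gripper_width: 0.572
gripper_force: 30.0
```

Call:
arm_command(
  motion=[
    [40,8.5,-37.5,0,0,0,0],
    [40,8.5,-37.5,0,0,0,0],
    [40,8.5,-37.5,0,0,0,0],
    [40,8.5,-37.5,0,0,0,0],
    [40,0,0,0,0,0,0],
    [40,0,0,0,0,0,0],
    [40,0,0,0,0,0,0],
  ],
)

```text
time_s: 18.45
tcp_pos: [0.6029, -0.1391, 0.13]
ee_rot: [[0.994, 0.114, -0.002], [0.114, -0.994, 0.0], [-0.002, -0.0, -1.0]]
wrist_force: [-1.1, -0.3, 0.5]
gripper_width: 0.574
gripper_force: 30.0
```

```bash
python3 - <<'E'
from h import *
s=sense();print(s['tcp_pos'],s['gripper_width'])
im=snap('wrist','w4');m=camera_model('wrist')
# compare rail edges prediction with image: project guides
for q in [(105,-28),(105,28),(135,42),(135,-42),(60,28),(60,-28),(105,0)]:
    print(q,proj(m,[*rail(*q),.016 if abs(q[1])==28 else .012]).round(1))
A=rail(72,0);plan([(40,*A,.04,RY)])
E
```

```text
[ 0.60287012 -0.13907742  0.12996131] 0.5744403417056769
(105, -28) [160.5 354. ]
(105, 28) [160.6 289.2]
(135, 42) [124.9 272.2]
(135, -42) [124.8 370.9]
(60, 28) [209.6 290.8]
(60, -28) [209.6 352.5]
(105, 0) [159.6 321.6]
-> [40.0, 0.602, -0.139, 0.04, 6.55]
  3 x [40,-0.3,-0.2,30.1,0,0,0]
```

View pics/w4.png

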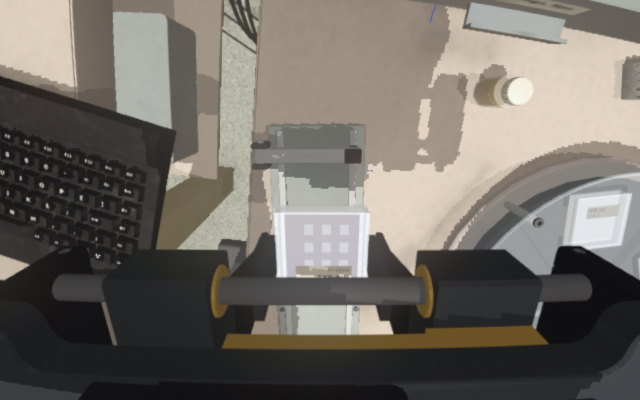

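```bash
python3 - <<'E'
from h import *
im=cv2.imread('pics/w4.png');a=im[112:222,235:400];cv2.imwrite('pics/w4c.png',cv2.resize(a,None,fx=4.8,fy=4.8,interpolation=cv2.INTER_CUBIC))
E
```

```text
(no output)
```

View pics/w4c.png

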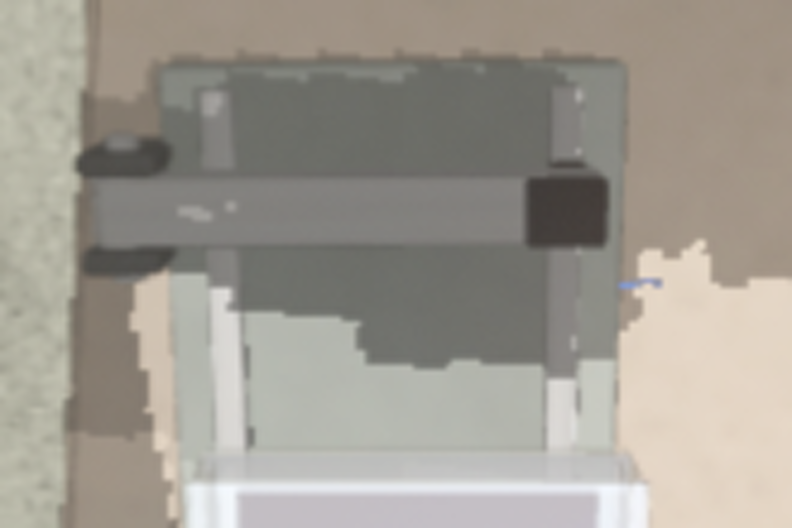

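```bash
sed -i 's/RP=np.array(\[.5305,-.1472\])/RP=np.array([.530,-.1431])/' h.py; python3 - <<'E'
from h import *
m=camera_model('wrist')
for x,y,z in((105,0,.027),(135,42,.012),(135,-42,.012)): print(proj(m,[*rail(x,y),z]).round(1))
A=rail(72,0);plan([(40,*A,.045,RY)])
E
```

```text
[163.  316.6]
[125.  267.4]
[124.8 366. ]
-> [40.0, 0.6015, -0.1349, 0.045, 6.55]
  2 x [40,-0.4,-2.3,42.6,0,0,0]
```

Call:
arm_command(
  motion=[
    [40,-0.8,-4.6,20,0,0,0],
    [40,0,0,35,0,0,0],
    [40,0,0,30,0,0,0],
    [40,0,0,0,0,0,0],
    [40,0,0,0,0,0,0],
    [40,0,0,0,0,0,0],
  ],
)

```text
time_s: 19.1
tcp_pos: [0.6035, -0.1347, 0.0477]
ee_rot: [[0.993, 0.114, 0.003], [0.114, -0.993, -0.0], [0.003, 0.001, -1.0]]
wrist_force: [-0.2, -0.2, -0.0]
gripper_width: 0.578
gripper_force: 30.0
```

Call:
arm_command(
  motion=[
    [40,0,0,12,0,0,0],
    [40,0,0,5,0,0,0],
    [40,0,0,3,0,0,0],
    [40,0,0,0,0,0,0],
    [40,0,0,0,0,0,0],
  ],
)

```text
time_s: 19.6
tcp_pos: [0.6022, -0.134, 0.0259]
ee_rot: [[0.993, 0.114, 0.0], [0.114, -0.993, -0.0], [0.0, 0.0, -1.0]]
wrist_force: [-0.6, -0.0, -0.2]
gripper_width: 0.578
gripper_force: 30.0
```

Call:
arm_command(
  motion=[
    [40,0,0,1,0,0,0],
    [40,0,0,0,0,0,0],
    [40,0,0,0,0,0,0],
  ],
)

```text
time_s: 19.9
tcp_pos: [0.6022, -0.134, 0.025]
ee_rot: [[0.993, 0.114, 0.0], [0.114, -0.993, -0.0], [0.0, 0.0, -1.0]]
wrist_force: [-1.1, 0.5, 0.6]
gripper_width: 0.578
gripper_force: 30.0
```

Call:
arm_command(
  motion=[
    [40,2,0,0,0,0,0],
    [40,2,0,0,0,0,0],
    [40,1.5,0,0,0,0,0],
    [40,0,0,0,0,0,0],
  ],
)

```text
time_s: 20.3
tcp_pos: [0.6078, -0.1333, 0.0248]
ee_rot: [[0.993, 0.114, 0.0], [0.114, -0.993, 0.0], [0.0, -0.0, -1.0]]
wrist_force: [-0.1, -0.1, -0.2]
gripper_width: 0.577
gripper_force: 30.0
```

Call:
arm_command(
  motion=[
    [40,1,0,0,0,0,0],
    [40,1,0,0,0,0,0],
    [40,0,0,0,0,0,0],
  ],
)

```text
time_s: 20.6
tcp_pos: [0.6081, -0.1333, 0.0246]
ee_rot: [[0.993, 0.114, -0.003], [0.114, -0.993, -0.0], [-0.003, -0.0, -1.0]]
wrist_force: [-3.5, 0.3, 1.5]
gripper_width: 0.575
gripper_force: 30.4
```

Call:
arm_command(
  motion=[
    [62,0,0,0,0,0,0],
    [62,0,0,0,0,0,0],
    [62,0,0,0,0,0,0],
    [75,0,0,-30,0,0,0],
    [75,0,0,-50,0,0,0],
    [75,0,0,-50,0,0,0],
    [75,0,0,0,0,0,0],
    [75,0,0,0,0,0,0],
  ],
)

```text
time_s: 21.4
tcp_pos: [0.6107, -0.1329, 0.1569]
ee_rot: [[0.993, 0.114, 0.005], [0.114, -0.993, 0.001], [0.005, 0.0, -1.0]]
wrist_force: [-0.6, 0.0, -0.2]
gripper_width: 0.862
gripper_force: 0.0
```

```bash
python3 - <<'E'
from h import *
plan([(75,.5203,-.4106,.17,-110),(75,.5203,-.4106,.073,-110)])
E
```

```text
-> [75.0, 0.5203, -0.4106, 0.17, -110.0]
  15 x [75,0,0,0,0,0,0.1356]
  7 x [75,41.7,-1.4,-1.9,0,0,0]
-> [75.0, 0.5203, -0.4106, 0.073, -110.0]
  3 x [75,-0.0,-0.1,32.4,0,0,0]
```

Call:
arm_command(
  motion=[
    [75,0,0,0,0,0,0.1356],
    [75,0,0,0,0,0,0.1356],
    [75,0,0,0,0,0,0.1356],
    [75,0,0,0,0,0,0.1356],
    [75,0,0,0,0,0,0.1356],
    [75,0,0,0,0,0,0.1356],
    [75,0,0,0,0,0,0.1356],
    [75,0,0,0,0,0,0.1356],
  ],
)

```text
time_s: 22.2
tcp_pos: [0.6088, -0.133, 0.1527]
ee_rot: [[0.56, -0.828, -0.003], [-0.828, -0.56, 0.0], [-0.002, 0.002, -1.0]]
wrist_force: [0.6, -0.6, 0.2]
gripper_width: 0.858
gripper_force: 0.0
```

Call:
arm_command(
  motion=[
    [75,0,0,0,0,0,0.1356],
    [75,0,0,0,0,0,0.1356],
    [75,0,0,0,0,0,0.1356],
    [75,0,0,0,0,0,0.1356],
    [75,0,0,0,0,0,0.1356],
    [75,0,0,0,0,0,0.1356],
    [75,0,0,0,0,0,0.1356],
    [75,0,0,0,0,0,0],
  ],
)

```text
time_s: 23.0
tcp_pos: [0.6088, -0.133, 0.1529]
ee_rot: [[-0.342, -0.94, -0.003], [-0.94, 0.342, 0.0], [0.001, 0.003, -1.0]]
wrist_force: [-0.1, 0.5, 0.6]
gripper_width: 0.862
gripper_force: 0.0
```

Call:
arm_command(
  motion=[
    [75,41.7,-1.4,-1.9,0,0,0],
    [75,41.7,-1.4,-1.9,0,0,0],
    [75,41.7,-1.4,-1.9,0,0,0],
    [75,41.7,-1.4,-1.9,0,0,0],
    [75,41.7,-1.4,-1.9,0,0,0],
    [75,41.7,-1.4,-1.9,0,0,0],
    [75,41.7,-1.4,-1.9,0,0,0],
    [75,0,0,0,0,0,0],
  ],
)

```text
time_s: 23.8
tcp_pos: [0.5168, -0.4149, 0.1667]
ee_rot: [[-0.344, -0.939, -0.002], [-0.939, 0.344, 0.0], [0.0, 0.002, -1.0]]
wrist_force: [0.3, -0.1, -0.3]
gripper_width: 0.86
gripper_force: 0.0
```

Call:
arm_command(
  motion=[
    [75,0,0,0,0,0,0],
    [75,0,0,0,0,0,0],
  ],
)

```text
time_s: 24.0
tcp_pos: [0.519, -0.41, 0.1673]
ee_rot: [[-0.34, -0.94, -0.001], [-0.94, 0.34, 0.001], [-0.0, 0.001, -1.0]]
wrist_force: [-0.2, -0.9, -0.5]
gripper_width: 0.861
gripper_force: 0.0
```

```bash
python3 - <<'E'
from h import *
plan([(75,.5203,-.4106,.073,-110)]);print(sense()['tcp_pos'])
E
```

```text
-> [75.0, 0.5203, -0.4106, 0.073, -110.0]
  1 x [75,0,0,0,0,0,0.0023]
  3 x [75,0.1,-0.5,31.4,0,0,0]
[ 0.51904396 -0.40995323  0.16727032]
```

Call:
arm_command(
  motion=[
    [75,0.2,-1,31.4,0,0,0],
    [75,0,-0.2,31.4,0,0,0],
    [75,0,0,31.4,0,0,0],
    [40,0,0,0,0,0,0],
    [40,0,0,0,0,0,0],
    [40,0,0,0,0,0,0],
    [40,0,0,0,0,0,0],
    [40,0,0,0,0,0,0],
  ],
)

```text
time_s: 24.8
tcp_pos: [0.5199, -0.4112, 0.0754]
ee_rot: [[-0.342, -0.94, 0.0], [-0.94, 0.342, 0.0], [-0.0, -0.0, -1.0]]
wrist_force: [-1.0, 2.5, 2.0]
gripper_width: 0.519
gripper_force: 30.0
```

Call:
arm_command(
  motion=[
    [40,0,0,0,0,0,0],
    [40,0,0,0,0,0,0],
    [40,0,0,0,0,0,0],
  ],
)

```text
time_s: 25.1
tcp_pos: [0.5199, -0.4112, 0.0754]
ee_rot: [[-0.342, -0.94, 0.0], [-0.94, 0.342, -0.0], [0.0, -0.0, -1.0]]
wrist_force: [-2.8, 3.1, 4.7]
gripper_width: 0.513
gripper_force: 30.0
```

Call:
arm_command(
  motion=[
    [40,0,0,0,0,0,-0.1396],
    [40,0,0,0,0,0,-0.1396],
    [40,0,0,0,0,0,-0.1396],
    [40,0,0,0,0,0,-0.1396],
    [40,0,0,0,0,0,-0.1396],
    [40,0,0,0,0,0,-0.1396],
  ],
)

```text
time_s: 25.7
tcp_pos: [0.5207, -0.4112, 0.0754]
ee_rot: [[0.475, -0.88, 0.002], [-0.88, -0.475, -0.0], [0.001, -0.001, -1.0]]
wrist_force: [0.4, 3.6, 5.6]
gripper_width: 0.522
gripper_force: 30.0
```

Call:
arm_command(
  motion=[
    [40,0,0,0,0,0,-0.1396],
    [40,0,0,0,0,0,-0.1396],
    [40,0,0,0,0,0,-0.1396],
    [40,0,0,0,0,0,-0.1396],
    [40,0,0,0,0,0,-0.1396],
    [40,0,0,0,0,0,-0.1396],
  ],
)

```text
time_s: 26.3
tcp_pos: [0.5212, -0.4106, 0.0754]
ee_rot: [[0.972, -0.236, 0.002], [-0.236, -0.972, 0.0], [0.002, -0.001, -1.0]]
wrist_force: [1.5, 6.7, 6.1]
gripper_width: 0.519
gripper_force: 30.0
```

Call:
arm_command(
  motion=[
    [40,0,0,0,0,0,-0.1396],
    [40,0,0,0,0,0,-0.1396],
    [40,0,0,0,0,0,-0.1396],
    [40,0,0,0,0,0,-0.1396],
    [40,0,0,0,0,0,-0.1396],
    [40,0,0,0,0,0,-0.1396],
    [40,0,0,0,0,0,0],
    [40,0,0,0,0,0,0],
  ],
)

```text
time_s: 27.1
tcp_pos: [0.521, -0.4099, 0.0754]
ee_rot: [[0.829, 0.56, 0.002], [0.56, -0.829, 0.001], [0.002, 0.0, -1.0]]
wrist_force: [0.4, 8.7, 6.6]
gripper_width: 0.52
gripper_force: 30.0
```

Call:
arm_command(
  motion=[
    [75,0,0,0,0,0,0],
    [75,0,0,0,0,0,0],
    [75,0,0,0,0,0,0],
    [75,0,0,-40,0,0,0],
    [75,0,0,-40,0,0,0],
    [62,0,0,-20,0,0,0],
    [62,0,0,0,0,0,0],
    [62,0,0,0,0,0,0],
  ],
)

```text
time_s: 27.9
tcp_pos: [0.5197, -0.4114, 0.1737]
ee_rot: [[0.83, 0.558, 0.0], [0.558, -0.83, 0.0], [0.0, -0.0, -1.0]]
wrist_force: [0.7, -0.8, -1.3]
gripper_width: 0.73
gripper_force: 0.0
```

```bash
python3 - <<'E'
from h import *
print(sense()['tcp_pos']);plan([(62,.4338,-.372,.17,-23.6)])
E
```

```text
[ 0.51974756 -0.41142871  0.1736579 ]
-> [62.0, 0.4338, -0.372, 0.17, -23.6]
  8 x [62,0,0,0,0,0,0.1256]
  3 x [62,-31.5,-0.6,1.2,0,0,0]
```

Call:
arm_command(
  motion=[
    [62,0,0,0,0,0,0.1256],
    [62,0,0,0,0,0,0.1256],
    [62,0,0,0,0,0,0.1256],
    [62,0,0,0,0,0,0.1256],
    [62,0,0,0,0,0,0.1256],
    [62,0,0,0,0,0,0.1256],
    [62,0,0,0,0,0,0.1256],
    [62,0,0,0,0,0,0.1256],
  ],
)

```text
time_s: 28.7
tcp_pos: [0.5191, -0.411, 0.1713]
ee_rot: [[0.914, -0.405, -0.004], [-0.405, -0.914, 0.002], [-0.004, -0.0, -1.0]]
wrist_force: [0.6, -0.8, 0.5]
gripper_width: 0.713
gripper_force: 0.0
```

Call:
arm_command(
  motion=[
    [62,-31.5,-0.6,1.2,0,0,0],
    [62,-31.5,-0.6,1.2,0,0,0],
    [62,-31.5,-0.6,1.2,0,0,0],
    [58,0,0,0,0,0,0],
    [58,0,0,0,0,0,0],
    [58,0,0,0,0,0,0],
  ],
)

```text
time_s: 29.3
tcp_pos: [0.4346, -0.3722, 0.1695]
ee_rot: [[0.917, -0.4, -0.001], [-0.4, -0.917, 0.0], [-0.001, 0.0, -1.0]]
wrist_force: [-0.2, 0.7, -0.5]
gripper_width: 0.669
gripper_force: 0.0
```

```bash
python3 - <<'E'
from h import *
s=sense();print(s['tcp_pos'],s['gripper_width'])
snap('wrist','w5');m=camera_model('wrist')
for d in find_in('box_3_c','wrist')[:5]: print(d['p'],d['location'],at_z(m,*d['location'],.037).round(4))
plan([(58,.434,-.3722,.037,-23.6)])
E
```

```text
[ 0.43458769 -0.37222268  0.16954763] 0.6691545969498628
0.67 [123.2, 36.0] [ 0.6033 -0.1514  0.037 ]
0.64 [154.3, 323.9] [ 0.4656 -0.3874  0.037 ]
0.6 [187.4, 323.4] [ 0.4368 -0.3744  0.037 ]
-> [58.0, 0.434, -0.3722, 0.037, -23.6]
  3 x [58,-0.3,0.1,44.2,0,0,0]
```

View pics/w5.png

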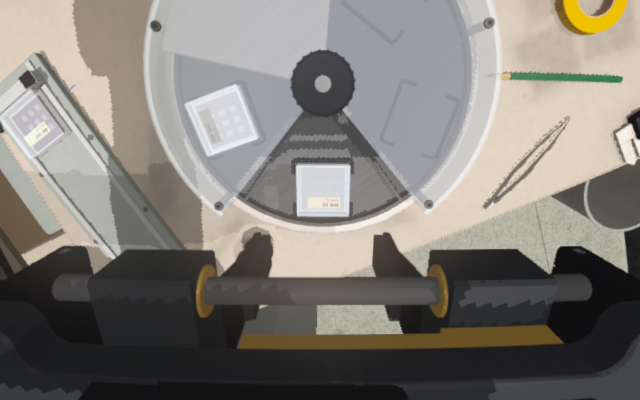

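Call:
arm_command(
  motion=[
    [58,-0.4,0.3,40,0,0,0],
    [58,-0.4,0,40,0,0,0],
    [58,0,0,25,0,0,0],
    [58,0,0,15,0,0,0],
    [58,0,0,8,0,0,0],
    [58,0,0,5.5,0,0,0],
    [58,0,0,0,0,0,0],
    [58,0,0,0,0,0,0],
  ],
)

```text
time_s: 30.2
tcp_pos: [0.434, -0.3723, 0.0376]
ee_rot: [[0.917, -0.4, 0.001], [-0.4, -0.917, -0.001], [0.002, 0.0, -1.0]]
wrist_force: [-0.1, -0.3, 0.1]
gripper_width: 0.665
gripper_force: 0.0
```

Call:
arm_command(
  motion=[
    [40,0,0,0,0,0,0],
    [40,0,0,0,0,0,0],
    [40,0,0,0,0,0,0],
    [40,0,0,0,0,0,0],
    [40,0,0,0,0,0,0],
  ],
)

```text
time_s: 30.7
tcp_pos: [0.4338, -0.3722, 0.0377]
ee_rot: [[0.917, -0.4, 0.001], [-0.4, -0.917, -0.001], [0.001, 0.0, -1.0]]
wrist_force: [-0.8, 1.5, 6.8]
gripper_width: 0.576
gripper_force: 30.0
```

Call:
arm_command(
  motion=[
    [40,0,0,-10,0,0,0],
    [40,0,0,-15,0,0,0],
    [40,0,0,-25,0,0,0],
    [40,0,0,-45,0,0,0],
    [40,0,0,0,0,0,0],
    [40,0,0,0,0,0,0],
  ],
)

```text
time_s: 31.3
tcp_pos: [0.4337, -0.372, 0.1332]
ee_rot: [[0.916, -0.4, 0.003], [-0.4, -0.916, -0.001], [0.003, -0.0, -1.0]]
wrist_force: [-0.4, 1.2, -0.6]
gripper_width: 0.576
gripper_force: 30.0
```

```bash
python3 - <<'E'
from h import *
# box1 front at stop: its centre rail x from last contact
a=np.radians(RY);d=np.array([.6081,-.1333])-RP;print('box1 x,y',d@[np.cos(a),np.sin(a)],d@[-np.sin(a),np.cos(a)])
plan([(40,*rail(40,-150),.13,RY),(40,*rail(20,0),.13,RY),(40,*rail(20,0),.045,RY)])
E
```

```text
box1 x,y 0.07870810521556697 0.0008271477348285245
-> [40.0, 0.5868, -0.2876, 0.13, 6.55]
  4 x [40,0,0,0,0,0,-0.1315]
  4 x [40,40.5,-16.6,0.8,0,0,0]
-> [40.0, 0.5499, -0.1408, 0.13, 6.55]
  4 x [40,-5.1,-37.5,-0.0,0,0,0]
-> [40.0, 0.5499, -0.1408, 0.045, 6.55]
  2 x [40,0.1,0.0,42.5,0,0,0]
```

Call:
arm_command(
  motion=[
    [40,0,0,0,0,0,-0.1315],
    [40,0,0,0,0,0,-0.1315],
    [40,0,0,0,0,0,-0.1315],
    [40,0,0,0,0,0,-0.1315],
    [40,40.5,-16.6,0.8,0,0,0],
    [40,40.5,-16.6,0.8,0,0,0],
    [40,40.5,-16.6,0.8,0,0,0],
    [40,40.5,-16.6,0.8,0,0,0],
  ],
)

```text
time_s: 32.1
tcp_pos: [0.5868, -0.2862, 0.1267]
ee_rot: [[0.994, 0.114, -0.004], [0.114, -0.994, 0.001], [-0.003, -0.002, -1.0]]
wrist_force: [0.5, -1.3, -1.1]
gripper_width: 0.577
gripper_force: 30.0
```

Call:
arm_command(
  motion=[
    [40,-5.1,-37.5,0,0,0,0],
    [40,-5.1,-37.5,0,0,0,0],
    [40,-5.1,-37.5,0,0,0,0],
    [40,-5.1,-37.5,0,0,0,0],
    [40,0,0,0,0,0,0],
    [40,0,0,0,0,0,0],
    [40,0,0,0,0,0,0],
  ],
)

```text
time_s: 32.8
tcp_pos: [0.5491, -0.1413, 0.1279]
ee_rot: [[0.994, 0.114, -0.001], [0.114, -0.994, -0.0], [-0.001, -0.0, -1.0]]
wrist_force: [0.6, -0.3, -0.8]
gripper_width: 0.58
gripper_force: 30.0
```

```bash
python3 - <<'E'
from h import *
s=sense();print(s['tcp_pos'],s['gripper_width'],s['gripper_force'])
im=snap('wrist','w6')
cv2.imwrite('pics/w6c.png',cv2.resize(im[60:310,220:430,::-1],None,fx=2.4,fy=2.4))
plan([(40,*rail(20,0),.045,RY)])
E
```

```text
[ 0.54906674 -0.14128149  0.12786796] 0.5804776300020852 29.99914526939392
-> [40.0, 0.5499, -0.1408, 0.045, 6.55]
  2 x [40,0.4,-0.3,41.5,0,0,0]
```

View pics/w6c.png

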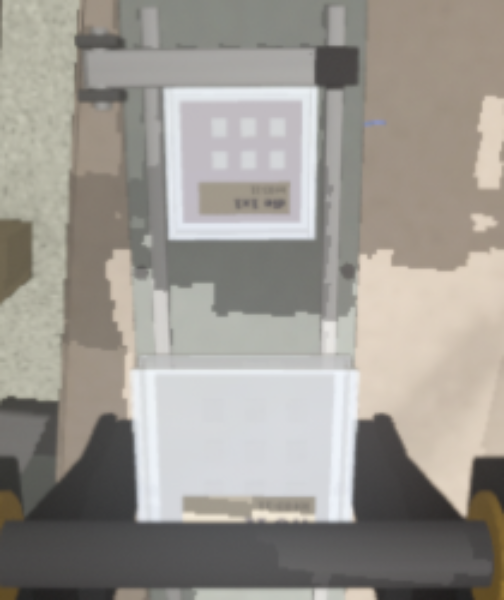

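Call:
arm_command(
  motion=[
    [40,0.7,-0.6,40,0,0,0],
    [40,0,0,35,0,0,0],
    [40,0,0,13,0,0,0],
    [40,0,0,8,0,0,0],
    [40,0,0,4,0,0,0],
    [40,0,0,0,0,0,0],
    [40,0,0,0,0,0,0],
  ],
)

```text
time_s: 33.55
tcp_pos: [0.5509, -0.1402, 0.0299]
ee_rot: [[0.993, 0.114, 0.003], [0.114, -0.993, -0.0], [0.003, 0.0, -1.0]]
wrist_force: [0.6, -0.1, -0.1]
gripper_width: 0.57
gripper_force: 30.0
```

Call:
arm_command(
  motion=[
    [40,0,0,2,0,0,0],
    [40,0,0,1,0,0,0],
    [40,0,0,0,0,0,0],
    [40,0,0,0,0,0,0],
  ],
)

```text
time_s: 33.95
tcp_pos: [0.55, -0.14, 0.0258]
ee_rot: [[0.993, 0.114, 0.0], [0.114, -0.993, -0.0], [0.0, 0.0, -1.0]]
wrist_force: [-0.2, 0.1, -1.5]
gripper_width: 0.574
gripper_force: 30.0
```

Call:
arm_command(
  motion=[
    [40,2,0,0,0,0,0],
    [40,2,0,0,0,0,0],
    [40,1,0,0,0,0,0],
    [40,0,0,0,0,0,0],
    [40,0,0,0,0,0,0],
  ],
)

```text
time_s: 34.45
tcp_pos: [0.5551, -0.1395, 0.0257]
ee_rot: [[0.993, 0.114, 0.001], [0.114, -0.993, -0.0], [0.001, 0.0, -1.0]]
wrist_force: [-0.4, 0.3, 0.7]
gripper_width: 0.576
gripper_force: 30.0
```

Call:
arm_command(
  motion=[
    [40,1.5,0,0,0,0,0],
    [40,1,0,0,0,0,0],
    [40,0.5,0,0,0,0,0],
    [40,0,0,0,0,0,0],
  ],
)

```text
time_s: 34.85
tcp_pos: [0.5577, -0.1392, 0.0257]
ee_rot: [[0.993, 0.114, -0.0], [0.114, -0.993, -0.0], [-0.0, 0.0, -1.0]]
wrist_force: [-1.9, 0.0, 3.9]
gripper_width: 0.571
gripper_force: 30.0
```

Call:
arm_command(
  motion=[
    [40,0.7,0,0,0,0,0],
    [40,0,0,0,0,0,0],
    [62,0,0,0,0,0,0],
    [62,0,0,0,0,0,0],
    [62,0,0,0,0,0,0],
    [75,0,0,-30,0,0,0],
    [75,0,0,-50,0,0,0],
    [75,0,0,-50,0,0,0],
  ],
)

```text
time_s: 35.65
tcp_pos: [0.5581, -0.139, 0.1563]
ee_rot: [[0.993, 0.114, -0.002], [0.114, -0.993, -0.0], [-0.002, -0.0, -1.0]]
wrist_force: [1.9, -0.3, 0.4]
gripper_width: 0.84
gripper_force: 0.0
```

Call:
arm_command(
  motion=[
    [75,0,0,0,0,0,0],
    [75,0,0,0,0,0,0],
  ],
)

```text
time_s: 35.85
tcp_pos: [0.5593, -0.1389, 0.1571]
ee_rot: [[0.993, 0.114, 0.004], [0.114, -0.993, 0.001], [0.004, -0.0, -1.0]]
wrist_force: [-0.7, 1.1, -1.2]
gripper_width: 0.859
gripper_force: 0.0
```

```bash
python3 - <<'E'
from h import *
snap('wrist','w6b')
plan([(75,.5205,-.4105,.165,-45),(75,.5205,-.4105,.073,-45)])
E
```

```text
-> [75.0, 0.5205, -0.4105, 0.165, -45.0]
  7 x [75,0,0,0,0,0,0.1285]
  7 x [75,23.6,31.2,-1.4,0,0,0]
-> [75.0, 0.5205, -0.4105, 0.073, -45.0]
  3 x [75,0.1,0.1,30.7,0,0,0]
```

Call:
arm_command(
  motion=[
    [75,0,0,0,0,0,0.1285],
    [75,0,0,0,0,0,0.1285],
    [75,0,0,0,0,0,0.1285],
    [75,0,0,0,0,0,0.1285],
    [75,0,0,0,0,0,0.1285],
    [75,0,0,0,0,0,0.1285],
    [75,0,0,0,0,0,0.1285],
    [75,0,0,0,0,0,0],
  ],
)

```text
time_s: 36.7
tcp_pos: [0.5575, -0.139, 0.1535]
ee_rot: [[0.707, -0.707, -0.004], [-0.707, -0.707, 0.0], [-0.003, 0.003, -1.0]]
wrist_force: [0.1, -0.3, -0.2]
gripper_width: 0.862
gripper_force: 0.0
```

Call:
arm_command(
  motion=[
    [75,23.6,31.2,-1.4,0,0,0],
    [75,23.6,31.2,-1.4,0,0,0],
    [75,23.6,31.2,-1.4,0,0,0],
    [75,23.6,31.2,-1.4,0,0,0],
    [75,23.6,31.2,-1.4,0,0,0],
    [75,23.6,31.2,-1.4,0,0,0],
    [75,23.6,31.2,-1.4,0,0,0],
    [75,0,0,0,0,0,0],
  ],
)

```text
time_s: 37.5
tcp_pos: [0.5194, -0.4142, 0.1634]
ee_rot: [[0.706, -0.708, -0.002], [-0.708, -0.706, 0.0], [-0.002, 0.001, -1.0]]
wrist_force: [-1.0, 0.7, -0.3]
gripper_width: 0.861
gripper_force: 0.0
```

Call:
arm_command(
  motion=[
    [75,0,0,0,0,0,0],
    [75,0,0,0,0,0,0],
  ],
)

```text
time_s: 37.7
tcp_pos: [0.5208, -0.4095, 0.1644]
ee_rot: [[0.709, -0.706, -0.002], [-0.706, -0.709, 0.001], [-0.002, 0.0, -1.0]]
wrist_force: [0.0, 0.4, 0.2]
gripper_width: 0.858
gripper_force: 0.0
```

```bash
python3 - <<'E'
from h import *
plan([(75,.5205,-.4105,.073,-45)]);print(sense()['tcp_pos'])
E
```

```text
-> [75.0, 0.5205, -0.4105, 0.073, -45.0]
  1 x [75,0,0,0,0,0,0.0022]
  3 x [75,0.2,0.3,30.5,0,0,0]
[ 0.52080507 -0.40945013  0.16441748]
```

Call:
arm_command(
  motion=[
    [75,0.5,0.8,30.5,0,0,0],
    [75,0,0,30.5,0,0,0],
    [75,0,0,29.5,0,0,0],
    [40,0,0,0,0,0,0],
    [40,0,0,0,0,0,0],
    [40,0,0,0,0,0,0],
    [40,0,0,0,0,0,0],
    [40,0,0,0,0,0,0],
  ],
)

```text
time_s: 38.5
tcp_pos: [0.5216, -0.4117, 0.0768]
ee_rot: [[0.708, -0.706, 0.002], [-0.706, -0.708, -0.002], [0.003, -0.001, -1.0]]
wrist_force: [-0.4, 1.1, 3.3]
gripper_width: 0.519
gripper_force: 30.0
```

Call:
arm_command(
  motion=[
    [40,0,0,0,0,0,0],
    [40,0,0,0,0,0,0],
    [40,0,0,0,0,0,-0.1396],
    [40,0,0,0,0,0,-0.1396],
    [40,0,0,0,0,0,-0.1396],
    [40,0,0,0,0,0,-0.1396],
  ],
)

```text
time_s: 39.1
tcp_pos: [0.5221, -0.4108, 0.0767]
ee_rot: [[0.976, -0.219, 0.003], [-0.219, -0.976, -0.0], [0.003, -0.0, -1.0]]
wrist_force: [0.9, 6.1, 7.7]
gripper_width: 0.517
gripper_force: 30.0
```

Call:
arm_command(
  motion=[
    [40,0,0,0,0,0,-0.1396],
    [40,0,0,0,0,0,-0.1396],
    [40,0,0,0,0,0,-0.1396],
    [40,0,0,0,0,0,-0.1396],
    [40,0,0,0,0,0,-0.1396],
    [40,0,0,0,0,0,0],
    [40,0,0,0,0,0,0],
  ],
)

```text
time_s: 39.8
tcp_pos: [0.5219, -0.4095, 0.0767]
ee_rot: [[0.891, 0.455, 0.002], [0.455, -0.891, 0.001], [0.002, -0.0, -1.0]]
wrist_force: [1.0, 8.8, 8.6]
gripper_width: 0.52
gripper_force: 30.0
```

Call:
arm_command(
  motion=[
    [75,0,0,0,0,0,0],
    [75,0,0,0,0,0,0],
    [75,0,0,0,0,0,0],
    [75,0,0,-40,0,0,0],
    [75,0,0,-40,0,0,0],
    [62,0,0,-20,0,0,0],
    [62,0,0,0,0,0,0],
    [62,0,0,0,0,0,0],
  ],
)

```text
time_s: 40.6
tcp_pos: [0.5204, -0.4112, 0.1745]
ee_rot: [[0.891, 0.453, -0.0], [0.453, -0.891, 0.001], [0.0, -0.001, -1.0]]
wrist_force: [-0.2, 0.1, 0.2]
gripper_width: 0.732
gripper_force: 0.0
```

```bash
python3 - <<'E'
from h import *
print(sense()['tcp_pos']);plan([(62,.4338,-.372,.17,-23.6)])
E
```

```text
[ 0.52037838 -0.41124723  0.17447472]
-> [62.0, 0.4338, -0.372, 0.17, -23.6]
  7 x [62,0,0,0,0,0,0.1261]
  3 x [62,-31.7,-0.4,1.5,0,0,0]
```

Call:
arm_command(
  motion=[
    [62,0,0,0,0,0,0.1261],
    [62,0,0,0,0,0,0.1261],
    [62,0,0,0,0,0,0.1261],
    [62,0,0,0,0,0,0.1261],
    [62,0,0,0,0,0,0.1261],
    [62,0,0,0,0,0,0.1261],
    [62,0,0,0,0,0,0.1261],
  ],
)

```text
time_s: 41.3
tcp_pos: [0.5197, -0.4108, 0.1722]
ee_rot: [[0.914, -0.405, -0.004], [-0.405, -0.914, 0.002], [-0.005, -0.001, -1.0]]
wrist_force: [-0.0, 0.1, 0.5]
gripper_width: 0.717
gripper_force: 0.0
```

Call:
arm_command(
  motion=[
    [62,-31.7,-0.4,1.5,0,0,0],
    [62,-31.7,-0.4,1.5,0,0,0],
    [62,-31.7,-0.4,1.5,0,0,0],
    [58,0,0,0,0,0,0],
    [58,0,0,0,0,0,0],
    [58,0,0,0,0,0,0],
  ],
)

```text
time_s: 41.9
tcp_pos: [0.4345, -0.3724, 0.1696]
ee_rot: [[0.917, -0.4, -0.001], [-0.4, -0.917, 0.0], [-0.001, 0.0, -1.0]]
wrist_force: [-0.4, -0.1, 0.1]
gripper_width: 0.671
gripper_force: 0.0
```

```bash
python3 - <<'E'
from h import *
s=sense();print(s['tcp_pos'],s['gripper_width'])
snap('wrist','w7');m=camera_model('wrist')
for d in find_in('box_4_c','wrist')[:5]: print(d['p'],d['location'],at_z(m,*d['location'],.037).round(4))
plan([(58,.434,-.3722,.037,-23.6)])
a=cv2.imread('pics/w7.png')[0:250];b=cv2.imread('pics/w6b.png')[60:310];cv2.imwrite('pics/w7c.png',np.vstack([a,b]))
E
```

```text
[ 0.43451416 -0.37240413  0.16964546] 0.6713552308534745
0.73 [190.5, 324.4] [ 0.4336 -0.3742  0.037 ]
-> [58.0, 0.434, -0.3722, 0.037, -23.6]
  3 x [58,-0.3,0.0,44.3,0,0,0]
```

View pics/w7c.png

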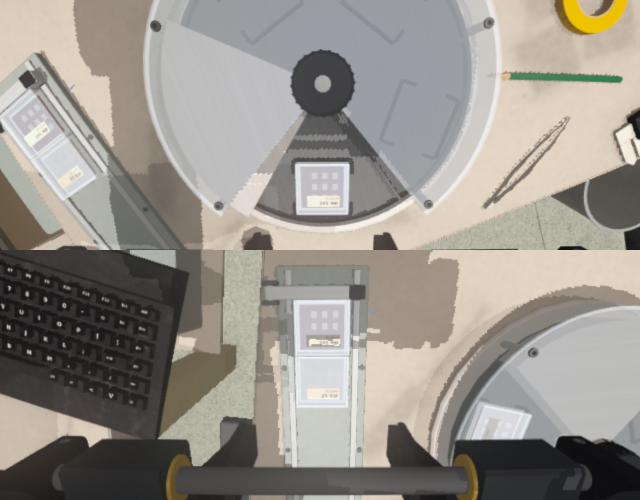

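Call:
arm_command(
  motion=[
    [58,-0.4,0.2,40,0,0,0],
    [58,-0.4,0,40,0,0,0],
    [58,0,0,25,0,0,0],
    [58,0,0,15,0,0,0],
    [58,0,0,8,0,0,0],
    [58,0,0,6,0,0,0],
    [58,0,0,0,0,0,0],
    [58,0,0,0,0,0,0],
  ],
)

```text
time_s: 42.8
tcp_pos: [0.434, -0.3724, 0.0372]
ee_rot: [[0.917, -0.4, 0.001], [-0.4, -0.917, -0.001], [0.002, 0.0, -1.0]]
wrist_force: [-0.2, -0.7, -0.3]
gripper_width: 0.668
gripper_force: 0.0
```

Call:
arm_command(
  motion=[
    [40,0,0,0,0,0,0],
    [40,0,0,0,0,0,0],
    [40,0,0,0,0,0,0],
    [40,0,0,0,0,0,0],
    [40,0,0,0,0,0,0],
  ],
)

```text
time_s: 43.3
tcp_pos: [0.4338, -0.3723, 0.0373]
ee_rot: [[0.917, -0.399, 0.001], [-0.399, -0.917, -0.001], [0.001, 0.0, -1.0]]
wrist_force: [0.1, -0.0, 5.8]
gripper_width: 0.575
gripper_force: 30.0
```

Call:
arm_command(
  motion=[
    [40,0,0,-10,0,0,0],
    [40,0,0,-15,0,0,0],
    [40,0,0,-25,0,0,0],
    [40,0,0,-45,0,0,0],
    [40,0,0,0,0,0,0],
    [40,0,0,0,0,0,0],
  ],
)

```text
time_s: 43.9
tcp_pos: [0.4337, -0.3721, 0.1328]
ee_rot: [[0.916, -0.4, 0.003], [-0.4, -0.916, -0.001], [0.003, -0.0, -1.0]]
wrist_force: [-1.0, 0.1, -0.3]
gripper_width: 0.575
gripper_force: 30.0
```

```bash
python3 - <<'E'
from h import *
plan([(40,*rail(-30,-150),.13,RY),(40,*rail(-31,0),.13,RY)])
E
```

```text
-> [40.0, 0.5173, -0.2955, 0.13, 6.55]
  4 x [40,0,0,0,0,0,-0.1315]
  3 x [40,30.6,-22.2,0.9,0,0,0]
-> [40.0, 0.4992, -0.1466, 0.13, 6.55]
  4 x [40,-0.2,-37.5,0.0,0,0,0]
```

Call:
arm_command(
  motion=[
    [40,0,0,0,0,0,-0.1315],
    [40,0,0,0,0,0,-0.1315],
    [40,0,0,0,0,0,-0.1315],
    [40,0,0,0,0,0,-0.1315],
    [40,30.6,-22.2,0.9,0,0,0],
    [40,30.6,-22.2,0.9,0,0,0],
    [40,30.6,-22.2,0.9,0,0,0],
  ],
)

```text
time_s: 44.6
tcp_pos: [0.5164, -0.2942, 0.127]
ee_rot: [[0.994, 0.113, -0.003], [0.113, -0.994, 0.001], [-0.003, -0.002, -1.0]]
wrist_force: [1.2, -0.8, -1.3]
gripper_width: 0.573
gripper_force: 30.0
```

Call:
arm_command(
  motion=[
    [40,-0.2,-37.5,0,0,0,0],
    [40,-0.2,-37.5,0,0,0,0],
    [40,-0.2,-37.5,0,0,0,0],
    [40,-0.2,-37.5,0,0,0,0],
    [40,0,0,0,0,0,0],
    [40,0,0,0,0,0,0],
    [40,0,0,0,0,0,0],
  ],
)

```text
time_s: 45.3
tcp_pos: [0.4986, -0.1469, 0.1281]
ee_rot: [[0.993, 0.114, -0.001], [0.114, -0.994, 0.0], [-0.001, -0.0, -1.0]]
wrist_force: [-0.0, -0.8, -0.5]
gripper_width: 0.579
gripper_force: 30.0
```

```bash
python3 - <<'E'
from h import *
s=sense();print(s['tcp_pos'],s['gripper_width'],s['gripper_force'])
snap('wrist','w8');m=camera_model('wrist')
for d in find_in('box_4_c','wrist')[:5]: print(d['p'],d['location'],at_z(m,*d['location'],.025).round(4))
print(rail(78.7,0),rail(27.7,0))
plan([(40,*rail(-31,0),.045,RY)])
E
```

```text
[ 0.49862751 -0.14688007  0.12806262] 0.5785845638861113 29.996924847364426
0.69 [242.0, 322.0] [ 0.4591 -0.1515  0.025 ]
[ 0.6081863  -0.13412267] [ 0.55751919 -0.13994025]
-> [40.0, 0.4992, -0.1466, 0.045, 6.55]
  2 x [40,0.3,-0.3,41.6,0,0,0]
```

```bash
cat >> h.py <<'E'
def prof(im,m,ys=(-15,),xs=range(-90,111,5),z=.025):
    g=im.mean(2)
    for y in ys:
        o=[]
        for x in xs:
            r,c=proj(m,[*rail(x,y),z]).round().astype(int); o.append(int(g[r,c]) if 0<=r<400 and 0<=c<640 else -1)
        print(y,o)
E
python3 - <<'E'
from h import *
im=capture('wrist');m=camera_model('wrist');prof(im,m,ys=(-35,-24,-15,0,15,24),xs=range(0,111,3))
for n in('box_1_c',):
  for d in find_in(n,'wrist'):print(d)
  im=capture('top')
  for d in find_in(n,'top'):print(d,at_z(camera_model('top'),*d['location'],.025))
E
```

```text
-35 [136, 136, 136, 137, 136, 136, 136, 136, 137, 136, 136, 136, 137, 116, 101, 136, 136, 137, 136, 135, 136, 135, 137, 136, 136, 136, 135, 134, 136, 137, 135, 135, 136, 134, 134, 99, 71]
-24 [114, 162, 202, 146, 143, 148, 162, 165, 168, 183, 195, 196, 214, 215, 214, 165, 167, 171, 153, 187, 193, 194, 197, 208, 208, 206, 154, 161, 163, 173, 173, 176, 182, 183, 189, 119, 73]
-15 [117, 174, 216, 225, 199, 185, 185, 186, 214, 216, 216, 217, 216, 216, 216, 215, 215, 234, 175, 235, 194, 190, 191, 191, 191, 192, 193, 192, 192, 192, 191, 192, 191, 221, 218, 143, 168]
0 [118, 173, 216, 225, 162, 122, 150, 153, 215, 216, 215, 216, 216, 215, 215, 215, 215, 234, 190, 235, 194, 190, 155, 185, 187, 193, 215, 216, 193, 199, 215, 212, 192, 223, 219, 135, 168]
15 [118, 173, 216, 224, 171, 163, 163, 159, 213, 216, 215, 216, 216, 216, 216, 216, 216, 234, 207, 234, 194, 190, 187, 186, 187, 193, 193, 193, 192, 192, 192, 192, 192, 224, 218, 138, 167]
24 [117, 172, 218, 227, 226, 228, 227, 227, 228, 227, 229, 225, 225, 226, 227, 228, 226, 228, 210, 228, 227, 229, 229, 228, 229, 226, 225, 225, 227, 227, 227, 225, 223, 221, 216, 137, 166]
{'location': [62.5, 322.0], 'p': 0.79}
{'location': [107.3, 286.7], 'p': 0.2}
{'location': [178.1, 250.5], 'p': 0.95} [ 0.60701608 -0.13829271  0.025     ]
```

Call:
arm_command(
  motion=[
    [40,0.5,-0.6,40,0,0,0],
    [40,0,0,35,0,0,0],
    [40,0,0,14,0,0,0],
    [40,0,0,7,0,0,0],
    [40,0,0,3,0,0,0],
    [40,0,0,0,0,0,0],
    [40,0,0,0,0,0,0],
  ],
)

```text
time_s: 46.3
tcp_pos: [0.5002, -0.1459, 0.0308]
ee_rot: [[0.993, 0.115, 0.002], [0.115, -0.993, -0.0], [0.002, 0.0, -1.0]]
wrist_force: [0.1, -0.8, -0.5]
gripper_width: 0.574
gripper_force: 30.0
```

Call:
arm_command(
  motion=[
    [40,0,0,2.5,0,0,0],
    [40,0,0,1.5,0,0,0],
    [40,0,0,0,0,0,0],
    [40,0,0,0,0,0,0],
  ],
)

```text
time_s: 46.7
tcp_pos: [0.4994, -0.1458, 0.0259]
ee_rot: [[0.993, 0.115, 0.0], [0.115, -0.993, -0.0], [0.0, 0.0, -1.0]]
wrist_force: [0.3, 0.7, -0.3]
gripper_width: 0.574
gripper_force: 30.0
```

Call:
arm_command(
  motion=[
    [40,2,0,0,0,0,0],
    [40,2,0,0,0,0,0],
    [40,1,0,0,0,0,0],
    [40,0,0,0,0,0,0],
    [40,0,0,0,0,0,0],
  ],
)

```text
time_s: 47.2
tcp_pos: [0.5043, -0.1452, 0.0257]
ee_rot: [[0.993, 0.114, -0.0], [0.114, -0.993, 0.0], [-0.0, -0.0, -1.0]]
wrist_force: [-0.6, -0.0, -0.6]
gripper_width: 0.575
gripper_force: 30.0
```

Call:
arm_command(
  motion=[
    [40,1,0,0,0,0,0],
    [40,1,0,0,0,0,0],
    [40,0,0,0,0,0,0],
  ],
)

```text
time_s: 47.5
tcp_pos: [0.5065, -0.145, 0.0258]
ee_rot: [[0.993, 0.115, 0.0], [0.115, -0.993, -0.0], [0.0, 0.0, -1.0]]
wrist_force: [-0.3, -0.2, -0.8]
gripper_width: 0.576
gripper_force: 30.0
```

Call:
arm_command(
  motion=[
    [40,0.7,0,0,0,0,0],
    [40,0.7,0,0,0,0,0],
    [40,0,0,0,0,0,0],
    [40,0,0,0,0,0,0],
  ],
)

```text
time_s: 47.9
tcp_pos: [0.5069, -0.1449, 0.0255]
ee_rot: [[0.993, 0.114, -0.002], [0.114, -0.993, 0.0], [-0.002, -0.0, -1.0]]
wrist_force: [-0.6, -0.8, 1.2]
gripper_width: 0.575
gripper_force: 30.0
```

Call:
arm_command(
  motion=[
    [40,0.8,0,0,0,0,0],
    [40,0.7,0,0,0,0,0],
    [40,0,0,0,0,0,0],
    [40,0,0,0,0,0,0],
  ],
)

```text
time_s: 48.3
tcp_pos: [0.5071, -0.1448, 0.0254]
ee_rot: [[0.993, 0.114, -0.005], [0.114, -0.993, 0.0], [-0.004, -0.001, -1.0]]
wrist_force: [-6.3, -1.0, 3.0]
gripper_width: 0.574
gripper_force: 30.0
```

Call:
arm_command(
  motion=[
    [62,0,0,0,0,0,0],
    [62,0,0,0,0,0,0],
    [62,0,0,0,0,0,0],
    [75,0,0,-30,0,0,0],
    [75,0,0,-50,0,0,0],
    [75,0,0,-50,0,0,0],
    [75,0,0,0,0,0,0],
    [75,0,0,0,0,0,0],
  ],
)

```text
time_s: 49.1
tcp_pos: [0.5105, -0.1444, 0.1575]
ee_rot: [[0.993, 0.114, 0.005], [0.114, -0.993, 0.0], [0.005, 0.0, -1.0]]
wrist_force: [-0.6, 0.4, 0.5]
gripper_width: 0.859
gripper_force: 0.0
```

```bash
python3 - <<'E'
from h import *
plan([(75,.5208,-.4107,.165,-45)])
E
```

```text
-> [75.0, 0.5208, -0.4107, 0.165, -45.0]
  7 x [75,0,0,0,0,0,0.1286]
  6 x [75,32.6,30.2,-1.2,0,0,0]
```

Call:
arm_command(
  motion=[
    [75,0,0,0,0,0,0.1286],
    [75,0,0,0,0,0,0.1286],
    [75,0,0,0,0,0,0.1286],
    [75,0,0,0,0,0,0.1286],
    [75,0,0,0,0,0,0.1286],
    [75,0,0,0,0,0,0.1286],
    [75,0,0,0,0,0,0.1286],
    [75,0,0,0,0,0,0],
  ],
)

```text
time_s: 49.9
tcp_pos: [0.5085, -0.1445, 0.1541]
ee_rot: [[0.707, -0.707, -0.003], [-0.707, -0.707, 0.0], [-0.002, 0.002, -1.0]]
wrist_force: [1.1, -0.1, -0.4]
gripper_width: 0.861
gripper_force: 0.0
```

Call:
arm_command(
  motion=[
    [75,32.6,30.2,-1.2,0,0,0],
    [75,32.6,30.2,-1.2,0,0,0],
    [75,32.6,30.2,-1.2,0,0,0],
    [75,32.6,30.2,-1.2,0,0,0],
    [75,32.6,30.2,-1.2,0,0,0],
    [75,32.6,30.2,-1.2,0,0,0],
    [75,0,0,0,0,0,0],
    [75,0,0,0,0,0,0],
  ],
)

```text
time_s: 50.7
tcp_pos: [0.5185, -0.4116, 0.161]
ee_rot: [[0.707, -0.707, -0.002], [-0.707, -0.707, 0.002], [-0.003, 0.001, -1.0]]
wrist_force: [-0.2, 0.9, 0.2]
gripper_width: 0.86
gripper_force: 0.0
```

Call:
arm_command(
  motion=[
    [75,0,0,0,0,0,0],
  ],
)

```text
time_s: 50.8
tcp_pos: [0.519, -0.4101, 0.162]
ee_rot: [[0.708, -0.706, -0.002], [-0.706, -0.708, 0.001], [-0.002, 0.0, -1.0]]
wrist_force: [0.3, -0.6, 0.7]
gripper_width: 0.864
gripper_force: 0.0
```

```bash
python3 - <<'E'
from h import *
plan([(75,.5208,-.4107,.0745,-45)]);print(sense()['tcp_pos'])
E
```

```text
-> [75.0, 0.5208, -0.4107, 0.0745, -45.0]
  2 x [75,0.8,-0.4,43.8,0,0,0]
[ 0.5190414  -0.41007684  0.16201079]
```

Call:
arm_command(
  motion=[
    [75,1,-0.7,30,0,0,0],
    [75,0,0,30,0,0,0],
    [75,0,0,28,0,0,0],
    [40,0,0,0,0,0,0],
    [40,0,0,0,0,0,0],
    [40,0,0,0,0,0,0],
    [40,0,0,0,0,0,0],
    [40,0,0,0,0,0,0],
  ],
)

```text
time_s: 51.6
tcp_pos: [0.5214, -0.4115, 0.0768]
ee_rot: [[0.707, -0.707, 0.003], [-0.707, -0.707, -0.001], [0.003, -0.001, -1.0]]
wrist_force: [-0.6, 1.1, 3.0]
gripper_width: 0.521
gripper_force: 30.0
```

Call:
arm_command(
  motion=[
    [40,0,0,0,0,0,0],
    [40,0,0,0,0,0,0],
    [40,0,0,0,0,0,-0.1396],
    [40,0,0,0,0,0,-0.1396],
    [40,0,0,0,0,0,-0.1396],
    [40,0,0,0,0,0,-0.1396],
  ],
)

```text
time_s: 52.2
tcp_pos: [0.5219, -0.4108, 0.0767]
ee_rot: [[0.976, -0.22, 0.003], [-0.22, -0.976, -0.0], [0.003, -0.0, -1.0]]
wrist_force: [1.7, 5.8, 6.7]
gripper_width: 0.517
gripper_force: 30.0
```

Call:
arm_command(
  motion=[
    [40,0,0,0,0,0,-0.1396],
    [40,0,0,0,0,0,-0.1396],
    [40,0,0,0,0,0,-0.1396],
    [40,0,0,0,0,0,-0.1396],
    [40,0,0,0,0,0,-0.1396],
    [40,0,0,0,0,0,0],
    [40,0,0,0,0,0,0],
  ],
)

```text
time_s: 52.9
tcp_pos: [0.5217, -0.4096, 0.0767]
ee_rot: [[0.891, 0.454, 0.002], [0.454, -0.891, 0.001], [0.002, -0.0, -1.0]]
wrist_force: [1.6, 9.2, 7.9]
gripper_width: 0.521
gripper_force: 30.0
```

Call:
arm_command(
  motion=[
    [75,0,0,0,0,0,0],
    [75,0,0,0,0,0,0],
    [75,0,0,0,0,0,0],
    [75,0,0,-40,0,0,0],
    [75,0,0,-40,0,0,0],
    [40,0,0,-10,0,0,0],
    [0,0,0,0,0,0,0],
    [0,0,0,0,0,0,0],
  ],
)

```text
time_s: 53.7
tcp_pos: [0.5197, -0.411, 0.1635]
ee_rot: [[0.892, 0.453, -0.002], [0.453, -0.892, 0.002], [-0.001, -0.002, -1.0]]
wrist_force: [0.6, 0.5, 0.2]
gripper_width: 0.67
gripper_force: 0.0
```

```bash
python3 - <<'E'
from h import *
print(sense()['tcp_pos']);plan([(0,*rail(-78,0),.15,RY),(0,*rail(-78,0),.05,RY)])
E
```

```text
[ 0.51969829 -0.41097372  0.16353065]
-> [0.0, 0.4525, -0.152, 0.15, 6.55]
  3 x [0,0,0,0,0,0,0.1186]
  6 x [0,-6.2,-44.2,2.3,0,0,0]
-> [0.0, 0.4525, -0.152, 0.05, 6.55]
  3 x [0,-0.0,0.1,33.2,0,0,0]
```

Call:
arm_command(
  motion=[
    [0,0,0,0,0,0,0.1186],
    [0,0,0,0,0,0,0.1186],
    [0,0,0,0,0,0,0.1186],
    [0,-6.2,-44.2,0,0,0,0],
    [0,-6.2,-44.2,0,0,0,0],
    [0,-6.2,-44.2,0,0,0,0],
    [0,-6.2,-44.2,0,0,0,0],
    [0,-6.2,-44.2,0,0,0,0],
  ],
)

```text
time_s: 54.5
tcp_pos: [0.4624, -0.1937, 0.1628]
ee_rot: [[0.993, 0.114, -0.004], [0.114, -0.993, 0.001], [-0.004, -0.001, -1.0]]
wrist_force: [1.4, 0.2, 0.1]
gripper_width: 0.02
gripper_force: 0.0
```

Call:
arm_command(
  motion=[
    [0,-6.2,-44.2,0,0,0,0],
    [0,0,0,30,0,0,0],
    [0,0,0,0,0,0,0],
    [0,0,0,0,0,0,0],
    [0,0,0,0,0,0,0],
  ],
)

```text
time_s: 55.0
tcp_pos: [0.4536, -0.1529, 0.1351]
ee_rot: [[0.994, 0.114, -0.0], [0.114, -0.994, -0.0], [-0.0, 0.0, -1.0]]
wrist_force: [0.3, -0.0, -0.3]
gripper_width: 0.007
gripper_force: 0.0
```

```bash
python3 - <<'E'
from h import *
s=sense();print(s['tcp_pos'],s['gripper_width'])
im=capture('wrist');m=camera_model('wrist');cv2.imwrite('pics/w9.png',im[:,:,::-1])
prof(im,m,ys=(-24,-15,0,15,24),xs=range(-60,111,3))
plan([(0,*rail(-78,0),.05,RY),(0,*rail(-78,0),.026,RY)])
# opening sector in top image: brightness on ring r=110 mm at z=.056 over azimuth
im=snap('top','top9');mt=camera_model('top')
for cam,I,M in(('top',im,mt),):
  for z,r in((.056,.11),(.024,.11)):
    print(z,[ (a,*I[tuple(proj(M,[.5203+r*np.cos(np.radians(a)),-.4107+r*np.sin(np.radians(a)),z]).round().astype(int))].tolist()) for a in range(104,212,4)])
E
```

```text
[ 0.45362983 -0.15289359  0.13509014] 0.007211636874561142
-24 [164, 164, 164, 159, 107, 153, 162, 167, 171, 172, 171, 127, 127, 127, 132, 131, 154, 153, 153, 165, 170, 167, 200, 146, 151, 152, 162, 166, 169, 174, 176, 187, 188, 185, 190, 143, 143, 145, 147, 177, 177, 173, 182, 182, 183, 185, 189, -1, -1, -1, -1, -1, -1, -1, -1, -1, -1]
-15 [163, 164, 104, 103, 115, 212, 215, 175, 163, 163, 163, 173, 176, 176, 176, 176, 176, 176, 176, 176, 215, 217, 219, 199, 192, 169, 184, 184, 197, 198, 198, 199, 199, 198, 197, 196, 199, 205, 203, 181, 175, 174, 170, 171, 169, 173, 174, -1, -1, -1, -1, -1, -1, -1, -1, -1, -1]
0 [166, 161, 103, 103, 120, 206, 214, 173, 116, 124, 137, 160, 178, 198, 198, 176, 196, 197, 182, 176, 215, 217, 219, 199, 190, 138, 160, 169, 198, 199, 199, 198, 198, 197, 199, 197, 200, 206, 203, 182, 176, 174, 156, 167, 169, 179, 198, -1, -1, -1, -1, -1, -1, -1, -1, -1, -1]
15 [184, 183, 182, 183, 137, 206, 214, 175, 165, 142, 139, 166, 177, 175, 176, 176, 176, 175, 176, 176, 215, 212, 219, 200, 193, 172, 171, 171, 197, 198, 198, 198, 199, 198, 198, 197, 201, 205, 201, 179,
[... 992 characters left out ...]
 190, 178), (196, 171, 164, 155), (200, 107, 106, 107), (204, 105, 104, 105), (208, 106, 105, 106)]
0.024 [(104, 104, 104, 105), (108, 104, 104, 106), (112, 104, 104, 105), (116, 126, 124, 123), (120, 183, 179, 170), (124, 194, 193, 181), (128, 195, 195, 183), (132, 195, 194, 182), (136, 195, 194, 182), (140, 195, 194, 182), (144, 195, 193, 181), (148, 194, 193, 181), (152, 195, 193, 181), (156, 195, 192, 181), (160, 195, 193, 181), (164, 195, 192, 181), (168, 194, 192, 180), (172, 195, 192, 180), (176, 195, 193, 181), (180, 194, 193, 182), (184, 195, 194, 183), (188, 194, 192, 180), (192, 195, 190, 178), (196, 189, 182, 172), (200, 115, 113, 112), (204, 106, 105, 107), (208, 105, 104, 105)]
```

Call:
arm_command(
  motion=[
    [0,-1,-1,40,0,0,0],
    [0,0,0,40,0,0,0],
    [0,0,0,20,0,0,0],
    [0,0,0,9,0,0,0],
    [0,0,0,0,0,0,0],
    [0,0,0,0,0,0,0],
  ],
)

```text
time_s: 55.7
tcp_pos: [0.4532, -0.1515, 0.0269]
ee_rot: [[0.993, 0.115, 0.002], [0.115, -0.993, -0.0], [0.002, 0.0, -1.0]]
wrist_force: [0.1, 0.2, 0.6]
gripper_width: 0.008
gripper_force: 0.0
```

Call:
arm_command(
  motion=[
    [0,4,0,0,0,0,0],
    [0,4,0,0,0,0,0],
    [0,4,0,0,0,0,0],
    [0,3,0,0,0,0,0],
    [0,0,0,0,0,0,0],
    [0,0,0,0,0,0,0],
  ],
)

```text
time_s: 56.3
tcp_pos: [0.4669, -0.1495, 0.0259]
ee_rot: [[0.993, 0.115, -0.0], [0.115, -0.993, 0.0], [-0.0, -0.0, -1.0]]
wrist_force: [0.3, -0.7, 0.0]
gripper_width: 0.005
gripper_force: 0.0
```

Call:
arm_command(
  motion=[
    [0,1.5,0,0,0,0,0],
    [0,1.5,0,0,0,0,0],
    [0,1,0,0,0,0,0],
    [0,1,0,0,0,0,0],
    [0,0,0,0,0,0,0],
  ],
)

```text
time_s: 56.8
tcp_pos: [0.4716, -0.149, 0.0258]
ee_rot: [[0.993, 0.115, -0.001], [0.115, -0.993, 0.0], [-0.001, -0.0, -1.0]]
wrist_force: [0.1, 0.3, -0.1]
gripper_width: 0.005
gripper_force: 0.3
```

Call:
arm_command(
  motion=[
    [0,0.6,0,0,0,0,0],
    [0,0.6,0,0,0,0,0],
    [0,0,0,0,0,0,0],
    [0,0,0,0,0,0,0],
  ],
)

```text
time_s: 57.2
tcp_pos: [0.4719, -0.1489, 0.0257]
ee_rot: [[0.993, 0.114, -0.002], [0.114, -0.993, 0.0], [-0.002, -0.0, -1.0]]
wrist_force: [-3.7, -0.7, 1.8]
gripper_width: 0.005
gripper_force: 2.0
```

Call:
arm_command(
  motion=[
    [0,0.8,0,0,0,0,0],
    [0,0,0,0,0,0,0],
    [0,0,0,0,0,0,0],
  ],
)

```text
time_s: 57.5
tcp_pos: [0.472, -0.1489, 0.0257]
ee_rot: [[0.993, 0.114, -0.004], [0.114, -0.993, 0.0], [-0.004, -0.001, -1.0]]
wrist_force: [-5.6, -0.3, 3.4]
gripper_width: 0.006
gripper_force: 2.9
```

Call:
arm_command(
  motion=[
    [0,-4,0,0,0,0,0],
    [0,-6,0,0,0,0,0],
    [0,0,0,-40,0,0,0],
    [0,0,0,-50,0,0,0],
    [0,0,0,-45,0,0,0],
    [0,-10,0,-20,0,0,0],
    [0,0,0,0,0,0,0],
    [0,0,0,0,0,0,0],
  ],
)

```text
time_s: 58.3
tcp_pos: [0.4542, -0.1508, 0.1812]
ee_rot: [[0.993, 0.115, 0.002], [0.115, -0.993, 0.0], [0.002, -0.0, -1.0]]
wrist_force: [-0.6, -0.7, 0.2]
gripper_width: 0.004
gripper_force: 0.0
```

```bash
python3 - <<'E'
from h import *
s=sense();print(s['tcp_pos'],s['wrist_force'],s['time_s'])
im=capture('wrist');m=camera_model('wrist')
prof(im,m,ys=(-15,15),xs=range(-60,125,3))
for d in find_in('box_1_c','wrist'):
    w=at_z(m,*d['location'],.025)[:2]-RP;a=np.radians(RY);print(round(d['p'],2),(1000*w@[np.cos(a),np.sin(a)]).round(1),(1000*w@[-np.sin(a),np.cos(a)]).round(1))
I=capture('top');M=camera_model('top')
for n,z in(('loupe_c',.0175),('vial_c',.0255),('box_1_c',.025),('stop_tip',.021)):
  for d in find_in(n,'top')[:4]: print(n,round(d['p'],2),np.round(d['location']),at_z(M,*d['location'],z).round(3))
r=.11;G=I.mean(2)
for lo in(112,192): print([(a,int(G[tuple(proj(M,[.5203+r*np.cos(np.radians(a)),-.4107+r*np.sin(np.radians(a)),.056]).round().astype(int))])) for a in np.arange(lo,lo+11,1.)])
r=.075
for lo in(112,192): print([int(G[tuple(proj(M,[.5203+r*np.cos(np.radians(a)),-.4107+r*np.sin(np.radians(a)),.056]).round().astype(int))]) for a in np.arange(lo,lo+11,1.)])
E
```

```text
[ 0.45424922 -0.15080188  0.1811651 ] [-0.63775325 -0.65379064  0.24649438] 58.3
-15 [183, 183, 184, 183, 188, 206, 206, 174, 176, 176, 176, 177, 176, 176, 176, 176, 176, 176, 176, 177, 216, 214, 213, 198, 185, 170, 171, 171, 197, 198, 197, 198, 198, 197, 197, 196, 211, 214, 222, 175, 175, 170, 171, 170, 170, 173, 173, 173, 172, 172, 173, -1, -1, -1, -1, -1, -1, -1, -1, -1, -1, -1]
15 [168, 167, 167, 168, 168, 208, 206, 164, 144, 215, 215, 176, 177, 176, 176, 176, 176, 176, 176, 178, 214, 217, 214, 199, 181, 175, 176, 175, 198, 197, 198, 198, 198, 197, 198, 197, 212, 213, 222, 176, 175, 169, 170, 169, 170, 174, 174, 173, 173, 173, 172, -1, -1, -1, -1, -1, -1, -1, -1, -1, -1, -1]
0.9 70.8 0.6
loupe_c 0.57 [268. 303.] [ 0.387 -0.268  0.017]
box_1_c 0.84 [178. 251.] [ 0.609 -0.139  0.025]
stop_tip 0.75 [167. 246.] [ 0.636 -0.125  0.021]
[(np.float64(112.0), 106), (np.float64(113.0), 105), (np.float64(114.0), 105), (np.float64(115.0), 111), (np.float64(116.0), 124), (np.float64(117.0), 156), (np.float64(118.0), 156), (np.float64(119.0), 179), (np.float64(120.0), 188), (np.float64(121.0), 190), (np.float64(122.0), 189)]
[(np.float64(192.0), 188), (np.float64(193.0), 187), (np.float64(194.0), 187), (np.float64(195.0), 180), (np.float64(196.0), 163), (np.float64(197.0), 129), (np.float64(198.0), 129), (np.float64(199.0), 112), (np.float64(200.0), 106), (np.float64(201.0), 105), (np.float64(202.0), 105)]
[105, 107, 107, 117, 128, 157, 157, 179, 183, 188, 188]
[186, 186, 178, 173, 147, 147, 121, 121, 108, 105, 102]
```

```bash
python3 -c "
from station import finish_job;print(finish_job())"
```

```text
the job is handed in; nothing more can be done
None
```

The job is handed in: the stop is down. Boxes 1, 3 and 4 lie in that order pushed up tight against it, with nest 2 skipped as empty. The blank sector closes the opening, and the arm never went near the loupe or the vial. The robot's clock read about 58 s after the last move. The network did not report the vial in the last top picture, so I did not confirm its position at the end.

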